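# Clip the night light back onto its stud mount

### The arm

A 6-joint arm with a two-finger parallel gripper is mounted at the origin on the work surface. World frame = base frame: x ahead of the robot, y to its left, z up, the work surface at z = 0. Lengths are in m, angles in rad, forces in N, time in s.
With the tool pointing down it reaches from about 0.275 to 1 m from the base axis. Payload 8.4 kg.
Tool frame: the origin (TCP) lies midway between the tips of the shut fingers; the grasp point (between the pads) lies 19 mm behind it; z points along the fingers, x is the direction in which the jaws open and shut, and the axes are right-handed (so a half turn about z gives the same grasp; the last joint's range is limited). The gripper opens to 85 mm and grips with 20 to 120 N. Pads are 22 mm wide; open, the fingers measure 114 mm over their backs; the gripper's body (76 mm by 85 mm) begins 54 mm behind the grasp point. The pads swing forward as they close: fully open they stand 13 mm farther back than shut.
Start: joints at [-1.236, 0.353, 1.633, -0, 1.155, -0.002], TCP at [0.207, -0.59, 0.231] pointing down, gripper open.
Joint ranges: [-2.63, 2.63], [-0.92, 2.1], [0.06, 2.66], [-1.3, 4.44], [0, 2.69], [-3.02, 3.02]. Speed limits (rad/s): [2.22, 2.22, 2.79, 3.14, 3.14, 3.14].

### API

Orientations are given as a unit quaternion [x, y, z, w].
In Python, from rig import status, get_image, camera_params, env, finder gives the robot as it stands.
- The arm moves only by the tool play_rows, never from a script. Its argument "steps" is a list of rows, each an object of numbers: "wx", "wy", "wz": the turn, a rotation vector about the tool's x, y, z in rad; "x", "y", "z": the shift along the tool's x, y, z in m; "grip": the opening in per cent of the stroke, from 0 (shut) to 100 (fully open). In form: [{"wx": .., "wy": .., "wz": .., "x": .., "y": .., "z": .., "grip": ..}, ...]. A call has 1 to 20 rows; each row is the pose to reach, as a shift and turn from the pose commanded when the call began, along the tool's axes at that moment; what a row does not reach only later rows make up. A row lasts 1/8 s, in which the tool goes at most 62.5 mm and 10.7 degrees, less where a joint would pass 70% of its speed; a pose out of reach is approached as far as the arm can. A call with a gripper value outside its range is refused whole. The fingers move at their own pace and stop on an object; "force" is the grip in N (left out, the last holds). Time passes only in rows, so rows that repeat a pose let the fingers close. It gives the time, the measured TCP pose, the force and the opening at its end, in the units of the state.
- status.state(): the state, without advancing time (a new reading comes with each control period).
- get_image(name): name is "scene" or "top" or "wrist"; returns the picture (420x560x3 uint8, red, green, blue); there is no depth.
- camera_params(name): a dict with "K" (3x3 intrinsics, pixels), "distortion" ([k1, k2, p1, p2, k3] as OpenCV has them; the pictures are not rectified), "extrinsics" (4x4, takes a point from camera to world coordinates). Camera axes: x right, y down, z forward; pixel columns grow to the right and rows downward; lengths in m; the calibration is good to about 2 mm. A picture is of the moment at which its call begins: read the wrist's pose just before it. camera_params takes no time and is no camera call; for the wrist camera it gives the pose at the moment of the call.
- env.job_done(): hands the job in, once; it reports no verdict.
Trained networks look in the newest picture that a camera, given by its name, has taken for a name from the list of things; names that differ only in an ending like _2 or _b are one class to them, and where a whole thing is asked for, a point or a joint stands for the part that bears it (a point fixed in the world has none). Each returns a list of dicts, best first, with "score" (0 to 1); they miss things now and then, are a little off and sometimes report something else, mostly with a low value. They report only what shows in the picture. A call takes as long as a camera call. They do not tell look-alikes from the thing itself.
- finder.boxes_of(camera, thing): "point" ([column, row] in pixels, amid what is visible of it).
- finder.trace(camera, thing): "pixels" (420x560 bool, what is visible of it) and "point" ([column, row] in pixels, amid what is visible of it).
The state is a dict: "time_s": time; "joints": joint angles; "qd": joint speeds; "tau": joint torques, N m; "eef_pos": TCP position; "tool_rot": TCP orientation; "ft_force": force on the tool from outside, world axes, zero at the start; "moment": the same for the moment, N m; "grip_width": finger opening in m.
Only numpy, scipy, OpenCV 4.12 (cv2) and the standard library are available. Lean on these libraries where they do the work, as an engineer would, in place of code of your own. Each camera call takes 0.05 s, during which the arm holds its last target.

### The job

The square night light lies face down in the tray with its socket up. Turn it over so that the lit face looks up, set its socket over the stud of the round mount on the shelf, and press it down until it clicks and sits fully home on the mount's flange. Keep pressing after the click: the job ends with you still pushing the light firmly down on its mount, and the other things on the shelf stay where they are.

Things in the scene. Friction and masses are not known exactly. Their poses are not given: they have to be found in the camera images.
- night_light: square white battery night light, 60 x 60 x 24 mm with flat sides, about 0.12 kg. Origin at the centre of its flat lit face; its z axis points out of its back, where the socket is, and its x and y axes are square to its sides. At the start it lies flat on its lit face, so z points up and the back is on top; fitted, z points straight down. It stands steadily on any of its 60 x 24 mm sides
- light_socket (a point): centre of the socket's mouth, in the plane of the light's back (24 mm along z from the origin). The socket is a round hole 21 mm across with a lip 4 mm thick, behind it 30 mm wide; 19 mm deep in all. Fitted, this point coincides with mount_seat
- light_center (a point): middle of the night light's body, 12 mm from its face and its back, 30 mm from each side
- mount: round white mount stuck to the shelf (fixed): a flange 50 mm across and 5 mm thick, from its middle a stud 19 mm across standing 17.5 mm above the flange, tapering to 12 mm across over its top 3.5 mm. Four spring-loaded steel balls stand 3 mm out of the stud's sides, their middles 8 mm above the flange. Origin under its centre, on the shelf; z up. The light may sit at any yaw
- mount_seat (a point): centre of the flange's upper face, 5 mm above the shelf. Set loosely over the stud (within 3 mm of centre) the light rests on the balls, its back about 11.5 mm above this face; pushing on takes about 8 to 15 N, which drops at about 9 mm and finally at 4 mm; from there it moves freely. Home, its back lies on this face and its lit face is 29 mm above the shelf. About 12 N pulls it off
- flange: the mount's flat round flange, 50 mm across, 5 mm thick, which the light's back lies on when home; same origin and axes as mount
- stud_top (a point): centre of the stud's top, 22.5 mm above the shelf
- tray: grey hard silicone tray, does not move, 180 x 300 mm (x by y), inner floor 4 mm and rim 10 mm above the shelf, rim 4 mm thick; origin under its centre. The light lies in one half of its length, the bead loop in the other. Fixed, farther out: jar (131 mm high), bowl, mirror, books along the far edge (x over 0.78 m), lamp, rack, box at the sides (|y| over 0.5 m)
- bead_loop: loop of twenty black onyx beads, 80 mm across and 11 mm high, lying in the tray; origin under its centre; to be left alone
- incense_holder: small stoneware incense holder, a cone 48 mm across and 36 mm high; origin under its centre; to be left alone
- shoehorn: folded aluminium shoehorn lying flat, about 123 mm long, 36 mm wide, 13 mm high; origin underneath, length along its x; to be left alone
- polish_tin: round dark steel shoe polish tin, 76 mm across, 26 mm high; origin under its centre; to be left alone
- shoe_brush: wooden shoe brush standing on its bristles, 50 x 140 x 40 mm, length along its y; origin under its centre; to be left alone
Not all that is in view belongs to the job. What is shaped like the night_light but pink or turquoise is not meant.

How it is judged:
By the outcome, as a careful person would: the job done as asked, in the order asked, and still so for the second after the job is handed in, while the arm keeps its last pose, push and grip.
It also fails if it takes over 67 s, if anything falls off the work surface, if the arm or the gripper's body presses on something with over 40 N, if the wrist force passes 120 N, or if a joint passes its speed limit or range.

## Working session

There is one attempt and no reset: what is moved stays moved. The work goes in short steps, Python scripts to look and compute and a tool call to move; the robot and the scene stay as the last step left them, time stands still between calls to the robot, and variables do not carry over. Pictures are saved under pics/ and viewed, and the job is handed in when it is done.

Besides the shell and the picture viewer there is one more tool, called after "Call:" in YAML: its name, and indented under it one key for each argument. play_rows: Moves the arm, as the interface text tells. Its arguments: {"type":"object","properties":{"steps":{"type":"array"},"force":{"type":"number"}},"required":["steps"]}

```bash
mkdir -p pics; ls
python3 - <<'E'
from rig import status, get_image, camera_params
import cv2
for n in ["scene","top"]:
    im=get_image(n); cv2.imwrite(f"pics/{n}0.png",im[:,:,::-1])
    p=camera_params(n); print(n,p["K"],p["distortion"],p["extrinsics"])
print(status.state())
E
```

```text
pics
scene [[527.32073399   0.         280.56158814]
 [  0.         527.32073399 204.98583992]
 [  0.           0.           1.        ]] [-0.1496598  0.         0.         0.         0.       ] [[ 0.67420508  0.50315537 -0.54063128  1.12832677]
 [ 0.73854112 -0.46142895  0.49156927 -0.53449932]
 [-0.0021272  -0.73069693 -0.68269867  0.81283848]
 [ 0.          0.          0.          1.        ]]
top [[453.0275712    0.         275.24657218]
 [  0.         453.0275712  209.29226748]
 [  0.           0.           1.        ]] [-0.1515645  0.         0.         0.         0.       ] [[-0.00652625 -0.99516255  0.09802498  0.42640774]
 [-0.99994747  0.00726944  0.00722641  0.01535365]
 [-0.00790404 -0.09797267 -0.99515772  0.96197309]
 [ 0.          0.          0.          1.        ]]
{'time_s': 0.1, 'joints': array([-1.23640119e+00,  3.53559387e-01,  1.63404562e+00, -2.15434205e-05,
        1.15522750e+00, -2.38514513e-03]), 'qd': array([ 2.07960509e-03, -1.59159791e-03, -1.75008663e-03, -8.14280290e-05,
       -7.88716197e-04, -1.34315134e-03]), 'tau': array([ 1.34832039e-04, -6.06349969e+01, -3.42818391e+01,  1.59199789e-06,
        3.87859865e-03, -1.19168078e-05]), 'eef_pos': array([ 0.2063934 , -0.58948531,  0.230655  ]), 'tool_rot': array([ 8.15615617e-01, -5.78593796e-01, -5.10483065e-04, -3.51870996e-04]), 'ft_force': array([-0.34258219,  0.0318743 , -0.41947279]), 'moment': array([-0.01305647, -0.00184189, -0.00957786]), 'grip_width': 0.0855271629228091}
```

View pics/scene0.png

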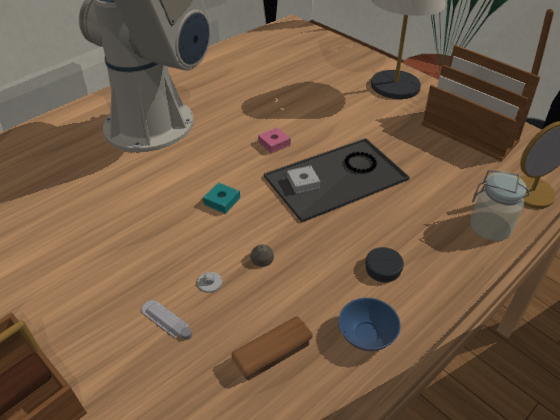

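View pics/top0.png

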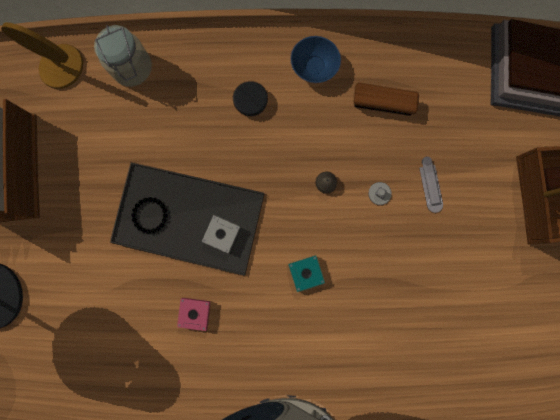

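Three square bodies are in the top picture: white (221,234) in the tray, turquoise (307,274) and pink (194,315). The white one in the tray fits the description. The mount is at (380,194), with the incense holder at (326,182) and the shoehorn at (431,185) on either side of it.

```bash
cat > h.py <<'E'
import numpy as np, cv2
from rig import status, get_image, camera_params, finder
from scipy.spatial.transform import Rotation as R
def ray(n,uv,P=None):
    p=P or camera_params(n); q=cv2.undistortPoints(np.array(uv,float).reshape(-1,1,2),np.array(p["K"]),np.array(p["distortion"])).reshape(-1,2)
    E=np.array(p["extrinsics"]); d=np.c_[q,np.ones(len(q))]@E[:3,:3].T
    return E[:3,3],d
def onz(n,uv,z,P=None):
    o,d=ray(n,uv,P); return o+d*((z-o[2])/d[:,2])[:,None]
def proj(n,X,P=None):
    p=P or camera_params(n); E=np.linalg.inv(np.array(p["extrinsics"]))
    return cv2.projectPoints(np.array(X,float).reshape(-1,1,3),cv2.Rodrigues(E[:3,:3])[0],E[:3,3],np.array(p["K"]),np.array(p["distortion"]))[0].reshape(-1,2)
E
python3 - <<'E'
from h import *
ims={}
for n in ["top","scene"]:
    im=get_image(n); ims[n]=im
    for th in ["night_light","mount","incense_holder","shoehorn","tray","bead_loop"]:
        for r in finder.trace(n,th)[:3]:
            m=r["pixels"].astype(np.uint8)
            print(n,th,round(r["score"],2),np.round(r["point"],1),m.sum(),np.round(onz(n,[r["point"]],0.02)[0],4), cv2.minAreaRect(cv2.findNonZero(m)) if m.sum() else'')
            if th in("night_light","mount") : np.save(f"m_{n}_{th}_{int(r['point'][0])}.npy",m)
a=cv2.resize(ims["top"][190:280,170:290],None,fx=6,fy=6,interpolation=cv2.INTER_CUBIC)
cv2.imwrite("pics/crop_light.png",a[:,:,::-1])
a=cv2.resize(ims["top"][150:230,300:460],None,fx=5,fy=5,interpolation=cv2.INTER_CUBIC)
cv2.imwrite("pics/crop_mount.png",a[:,:,::-1])
E
```

```text
top night_light 0.81 [223.9 233.7] 826 [0.4688 0.1296 0.02  ] ((220.64198303222656, 234.05917358398438), (28.923080444335938, 29.15384864807129), 22.61986541748047)
top night_light 0.8 [192.4 316.4] 914 [0.2973 0.1954 0.02  ] ((193.1538543701172, 314.2692565917969), (30.636577606201172, 30.76061248779297), 7.125016689300537)
top night_light 0.69 [383.3 100.5] 1553 [ 0.7553 -0.2145  0.02  ] ((385.64764404296875, 98.99664306640625), (64.8798599243164, 25.372657775878906), 10.007980346679688)
top mount 0.95 [381.5 192.4] 430 [ 0.5534 -0.2024  0.02  ] ((379.5, 193.0), (22.0, 23.0), 90.0)
top mount 0.34 [223.1 232.2] 878 [0.472  0.1313 0.02  ] ((220.79563903808594, 233.93798828125), (30.749813079833984, 29.179096221923828), 25.016895294189453)
top mount 0.23 [325.9 179.9] 392 [ 0.5806 -0.0849  0.02  ] ((326.5, 182.5), (21.0, 21.0), 90.0)
top incense_holder 0.9 [326.2 180.2] 368 [ 0.58   -0.0855  0.02  ] ((326.2500305175781, 182.25), (20.50609588623047, 21.21320343017578), 45.0)
top shoehorn 0.79 [431.1 188. ] 783 [ 0.5624 -0.3107  0.02  ] ((430.1294250488281, 185.08236694335938), (55.5342
[... 876 characters left out ...]
] 385 [ 0.5703 -0.2101  0.02  ] ((210.0, 282.0), (20.0, 22.0), 90.0)
scene incense_holder 0.63 [259.3 257.4] 388 [ 0.5849 -0.0981  0.02  ] ((262.0, 254.5), (21.0, 22.0), 90.0)
scene shoehorn 0.98 [163.  318.9] 953 [ 0.5798 -0.3244  0.02  ] ((166.30001831054688, 320.3999938964844), (58.14894485473633, 19.207571029663086), 37.87498474121094)
scene shoehorn 0.19 [208.9 281.2] 310 [ 0.5657 -0.2093  0.02  ] ((209.0, 282.5), (19.0, 24.0), 90.0)
scene tray 0.68 [337.3 177.4] 5632 [0.5204 0.1978 0.02  ] ((336.8449401855469, 176.6077880859375), (59.40935516357422, 133.91433715820312), 68.42869567871094)
scene bead_loop 0.69 [360.5 169.1] 275 [0.5367 0.2614 0.02  ] ((360.0, 162.5), (19.0, 32.0), 90.0)
```

View pics/crop_light.png

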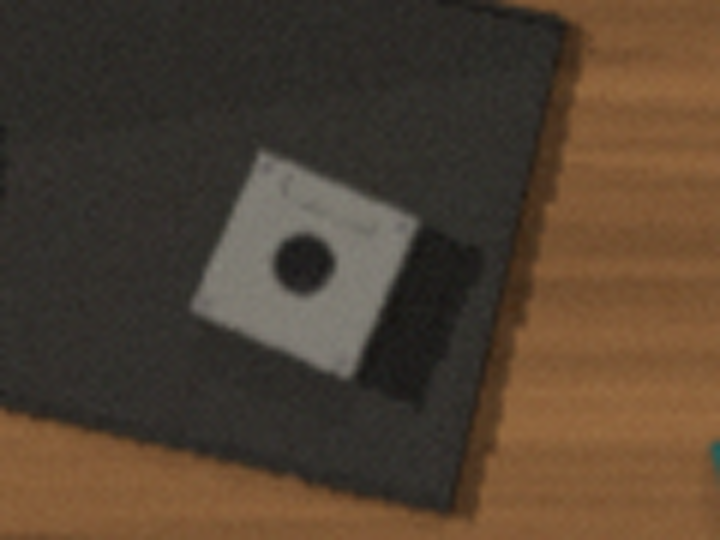

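View pics/crop_mount.png

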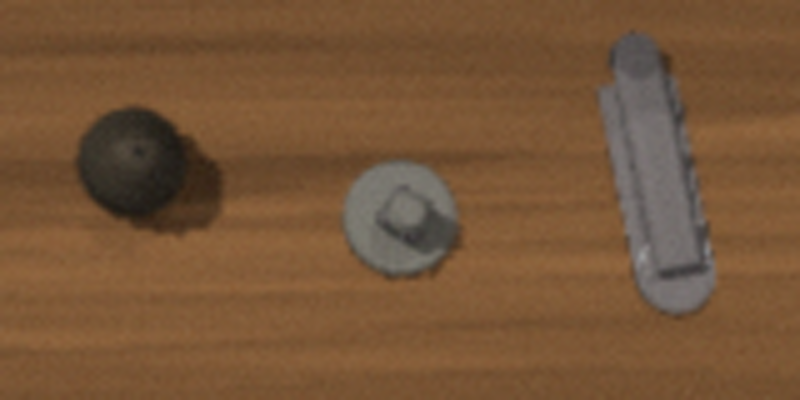

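The crop confirms the white light in the tray, its socket hole at about (220.1,233.7) in the top picture. The mount's flange centre is at about (379.6,193).

Run:
```python
from h import *
f=lambda L,s,x0,y0:[((x+.5)/s-.5+x0,(y+.5)/s-.5+y0) for x,y in L]
c=onz("top",f([(262,150),(418,220),(352,380),(192,308)],6,170,190),0.028)
print(c.round(4),c.mean(0)); 
for i in range(4):
    e=c[(i+1)%4]-c[i]; print(np.linalg.norm(e),np.degrees(np.arctan2(e[1],e[0])))
print("hole",onz("top",f([(303,265)],6,170,190),0.028))
print("flange",onz("top",f([(400,217)],5,300,150),0.005),"stud",onz("top",f([(407,210)],5,300,150),0.0225))
print("cone",onz("top",f([(133,162)],5,300,150),0.01))
# shoehorn
print("horn ends",onz("top",f([(637,33),(680,314)],5,300,150),0.005), onz("top",f([(600,90),(685,90)],5,300,150),0.005))
im=get_image("scene")
for nm,(x0,x1,y0,y1),s in [("l",(255,415,130,220),5),("m",(180,290,235,300),7)]:
    a=cv2.resize(im[y0:y1,x0:x1],None,fx=s,fy=s,interpolation=cv2.INTER_CUBIC); cv2.imwrite(f"pics/sc_{nm}.png",a[:,:,::-1])
```

```text
[[0.5083 0.151  0.028 ]
 [0.4837 0.0968 0.028 ]
 [0.4288 0.1195 0.028 ]
 [0.4537 0.1751 0.028 ]] [0.46864215 0.13559986 0.028     ]
0.059522533264659575 -114.39618144619628
0.059431854193778 157.49794773809668
0.06084874605403717 65.81137607084433
0.05962322868695989 -23.78252320389846
hole [[0.46841102 0.13655975 0.028     ]]
flange [[ 0.55414066 -0.20169318  0.005     ]] stud [[ 0.55476419 -0.2008124   0.0225    ]]
cone [[ 0.57773293 -0.08652217  0.01      ]]
horn ends [[ 0.63484046 -0.31011708  0.005     ]
 [ 0.51140574 -0.32366719  0.005     ]] [[ 0.60947097 -0.29217662  0.005     ]
 [ 0.60955208 -0.33053569  0.005     ]]
```

View pics/sc_l.png

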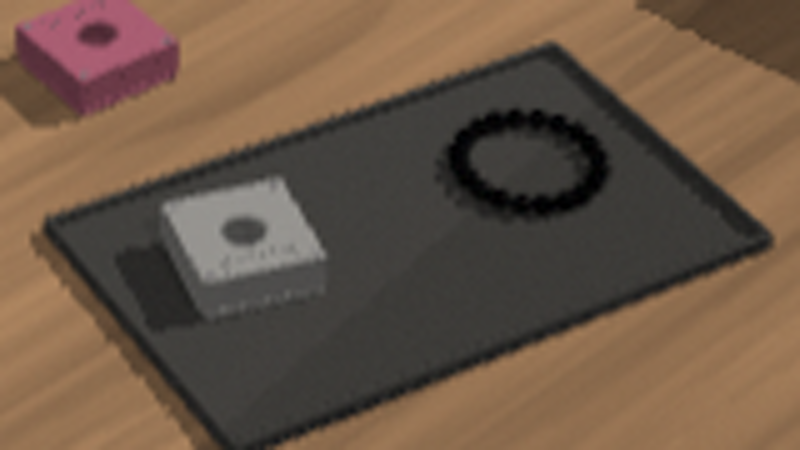

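View pics/sc_m.png

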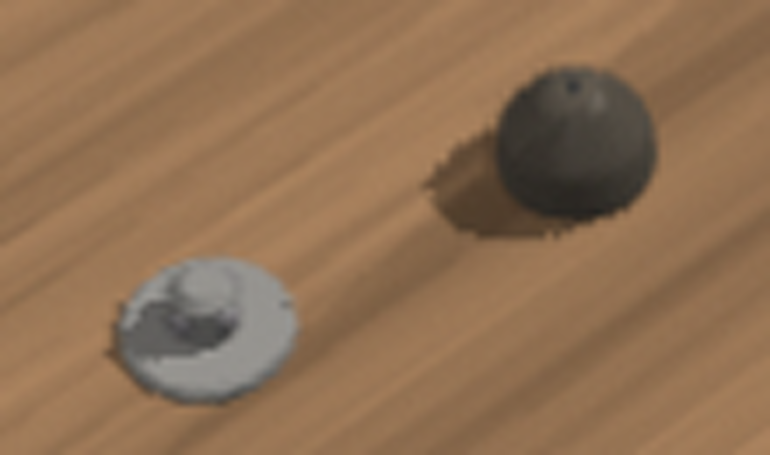

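Call:
play_rows:
  steps:
    - {"x": -0.06,"y": -0.05,"z": 0,"wx": 0.15,"wy": 0,"wz": 0,"grip": 100}
    - {"x": -0.12,"y": -0.1,"z": 0,"wx": 0.3,"wy": 0.0,"wz": 0,"grip": 100}
    - {"x": -0.17,"y": -0.13,"z": 0.03,"wx": 0.4,"wy": 0.1,"wz": 0,"grip": 100}
    - {"x": -0.2,"y": -0.15,"z": 0.03,"wx": 0.4,"wy": 0.2,"wz": 0.1,"grip": 100}
    - {"x": -0.2,"y": -0.15,"z": 0.03,"wx": 0.4,"wy": 0.2,"wz": 0.1,"grip": 100}

```text
time_s: 1.48
eef_pos: [0.2793, -0.3417, 0.1972]
tool_rot: [0.766, -0.605, 0.192, -0.107]
ft_force: [0.4, -1.0, 0.6]
grip_width: 0.0855
```

Run:
```python
from rig import status
s=status.state(); import json
rec=lambda s:dict(j=list(s['joints']),p=list(s['eef_pos']),q=list(s['tool_rot']))
json.dump([dict(j=[-1.23640119e+00,3.53559387e-01,1.63404562e+00,-2.15434205e-05,1.15522750e+00,-2.38514513e-03],p=[0.2063934,-0.58948531,0.230655],q=[8.15615617e-01,-5.78593796e-01,-5.10483065e-04,-3.51870996e-04]),rec(s)],open('rec.json','w'))
print(rec(s),s['time_s'],s['qd'])
```

```text
{'j': [np.float64(-1.175614811579554), np.float64(-0.00541007099055128), np.float64(2.253086810078414), np.float64(0.5734886038968905), np.float64(0.7349311023040461), np.float64(-0.2394946353596337)], 'p': [np.float64(0.2792545608202354), np.float64(-0.3417197970198449), np.float64(0.19715773979146653)], 'q': [np.float64(0.765732374018421), np.float64(-0.6045952346275354), np.float64(0.1915907603504504), np.float64(-0.10682468906636255)]} 1.475 [ 0.03243279  0.01498897 -0.16482414 -0.0141731  -0.00855116  0.00991458]
```

```bash
cat >> h.py <<'E'
def rel(p,Rm,p0=None,R0=None):
    if p0 is None:
        s=status.state(); p0=s['eef_pos']; R0=R.from_quat(s['tool_rot']).as_matrix()
    d=R0.T@(np.array(p)-p0); w=R.from_matrix(R0.T@Rm).as_rotvec()
    print("rel x,y,z",d.round(4),"w",w.round(4),"ang",round(float(np.degrees(np.linalg.norm(w))),1)); return d,w
def tool(jaw,zdir):
    z=np.array(zdir,float); z/=np.linalg.norm(z); x=np.array(jaw,float); x-=z*(x@z); x/=np.linalg.norm(x)
    return np.c_[x,np.cross(z,x),z]
def ang(a): a=np.radians(a); return np.array([np.cos(a),np.sin(a),0])
E
python3 - <<'E'
from h import *
for a in (66,-114,-24,156): rel([.45,.05,.2],tool(ang(a),[0,0,-1]))
E
```

```text
rel x,y,z [-0.3449 -0.2486  0.0429] w [ 0.0389 -0.5773 -2.4374] ang 143.5
rel x,y,z [-0.3449 -0.2486  0.0429] w [-0.4491 -0.0303  0.6422] ang 44.9
rel x,y,z [-0.3449 -0.2486  0.0429] w [-0.3013 -0.3449 -0.9024] ang 58.0
rel x,y,z [-0.3449 -0.2486  0.0429] w [-0.4118  0.3597  2.1803] ang 128.8
```

Call:
play_rows:
  steps:
    - {"x": -0.049,"y": -0.035,"z": 0.006,"wx": -0.064,"wy": -0.004,"wz": 0.092,"grip": 100}
    - {"x": -0.098,"y": -0.07,"z": 0.012,"wx": -0.128,"wy": -0.008,"wz": 0.184,"grip": 100}
    - {"x": -0.148,"y": -0.105,"z": 0.018,"wx": -0.19,"wy": -0.012,"wz": 0.276,"grip": 100}
    - {"x": -0.197,"y": -0.14,"z": 0.024,"wx": -0.25,"wy": -0.017,"wz": 0.366,"grip": 100}
    - {"x": -0.246,"y": -0.177,"z": 0.03,"wx": -0.32,"wy": -0.02,"wz": 0.458,"grip": 100}
    - {"x": -0.296,"y": -0.213,"z": 0.037,"wx": -0.385,"wy": -0.026,"wz": 0.55,"grip": 100}
    - {"x": -0.345,"y": -0.249,"z": 0.043,"wx": -0.449,"wy": -0.03,"wz": 0.642,"grip": 100}
    - {"x": -0.345,"y": -0.249,"z": 0.043,"wx": -0.449,"wy": -0.03,"wz": 0.642,"grip": 100}
    - {"x": -0.345,"y": -0.249,"z": 0.043,"wx": -0.449,"wy": -0.03,"wz": 0.642,"grip": 100}

```text
time_s: 2.6
eef_pos: [0.4431, 0.0127, 0.2015]
tool_rot: [-0.544, 0.839, -0.005, -0.001]
ft_force: [1.5, 0.3, 0.6]
grip_width: 0.0852
```

```bash
cat > rec.py <<'E'
from h import *; import json
s=status.state(); r=json.load(open('rec.json')); r.append({k:list(map(float,s[v])) for k,v in dict(j='joints',p='eef_pos',q='tool_rot').items()}); json.dump(r,open('rec.json','w')); print(s['time_s'],s['joints'].round(3),s['eef_pos'].round(4),s['tool_rot'].round(4),s['ft_force'].round(2))
E
python3 rec.py
cat > fk.py <<'E'
from h import *; import json
from scipy.optimize import least_squares
rx=lambda v,a:R.from_rotvec(np.array(v)*a).as_matrix()
Z=[0,0,1];Y=[0,1,0]
def fk(j,P):
    a1,d1,L2,e,L3,d6,phi=P
    T=rx(Z,j[0]); p=T@np.array([a1,0,d1])
    T=T@rx(Y,j[1]); p=p+T@np.array([0,0,L2])
    T=T@rx(Y,j[2]); p=p+T@np.array([e,0,L3])
    T=T@rx(Z,j[3]); T=T@rx(Y,j[4]); p=p+T@np.array([0,0,d6])
    T=T@rx(Z,j[5]+phi)
    return p,T
if __name__=="__main__":
    rec=json.load(open('rec.json'))
    def res(P,full=False):
        o=[]
        for r in rec:
            p,T=fk(r['j'],P); o+=list(p-r['p']); o+=list(0.3*R.from_matrix(T.T@R.from_quat(r['q']).as_matrix()).as_rotvec())
        return np.array(o)
    best=None
    for ph in (0,1.57,3.14,-1.57):
        s=least_squares(res,[0,.3,.4,0,.4,.2,ph]); print(ph,s.cost,s.x.round(4))
        if best is None or s.cost<best.cost: best=s
    print(best.fun.reshape(-1,6).round(4)); np.save("P.npy",best.x)
E
python3 fk.py
```

```text
2.6 [ 0.033  0.1    2.039 -0.011  0.999  2.03 ] [0.4431 0.0127 0.2015] [-5.440e-01  8.391e-01 -5.200e-03 -6.000e-04] [1.48 0.33 0.58]
0 2.38713656245844e-06 [1.0000e-04 3.1020e-01 5.6400e-01 6.5700e-02 4.9910e-01 3.4640e-01
 3.1416e+00]
1.57 2.387136562457447e-06 [1.0000e-04 3.1020e-01 5.6400e-01 6.5700e-02 4.9910e-01 3.4640e-01
 3.1416e+00]
3.14 2.387136562457125e-06 [1.0000e-04 3.1020e-01 5.6400e-01 6.5700e-02 4.9910e-01 3.4640e-01
 3.1416e+00]
-1.57 2.387136562463058e-06 [ 1.0000e-04  3.1020e-01  5.6400e-01  6.5700e-02  4.9910e-01  3.4640e-01
 -3.1416e+00]
[[-0.0014 -0.0006  0.0001  0.     -0.      0.    ]
 [-0.0001 -0.0002  0.0001  0.     -0.     -0.    ]
 [-0.0001 -0.0015 -0.0002  0.     -0.     -0.    ]]
```

```bash
cat > ik.py <<'E'
from fk import *
P=np.load('P.npy'); LO=np.array([-2.63,-.92,.06,-1.3,0,-3.02]); HI=np.array([2.63,2.1,2.66,4.44,2.69,3.02])
def ik(p,T):
    a1,d1,L2,e,L3,d6,phi=P
    w=np.array(p)-d6*T[:,2]; j1=np.arctan2(w[1],w[0]); r=np.hypot(w[0],w[1])-a1; z=w[2]-d1
    L=np.hypot(e,L3); g=np.arctan2(e,L3); D=np.hypot(r,z)
    if D>L2+L: return None
    th=np.arctan2(r,z) # from vertical
    A=np.arccos(np.clip((L2**2+D**2-L**2)/(2*L2*D),-1,1)); B=np.arccos(np.clip((L2**2+L**2-D**2)/(2*L2*L),-1,1))
    j2=th-A; j3=np.pi-B-g
    M=rx(Z,j1)@rx(Y,j2+j3); W=M.T@T
    j5=np.arccos(np.clip(W[2,2],-1,1)); j4=np.arctan2(W[1,2],W[0,2]); j6=np.arctan2(W[2,1],-W[2,0])-phi
    j6=(j6+np.pi)%(2*np.pi)-np.pi
    if j4<-1.3: j4+=2*np.pi
    j=np.array([j1,j2,j3,j4,j5,j6]); return j
def elbow(j):
    q=P.copy(); T=rx(Z,j[0])@rx(Y,j[1]); pe=rx(Z,j[0])@np.array([P[0],0,P[1]])+T@np.array([0,0,P[2]]); T=T@rx(Y,j[2]); pw=pe+T@np.array([P[3],0,P[4]]); return pe,pw
def tilt(a,t): # jaw axis angle a(deg), tilt t(deg); t>0 leans pointing toward h=a-90
    t=np.radians(t); return tool(ang(a),np.cos(t)*np.array([0,0,-1])+np.sin(t)*ang(a-90))
E
python3 - <<'E'
from ik import *
import json
for r in json.load(open('rec.json')): print((ik(r['p'],R.from_quat(r['q']).as_matrix())-r['j']).round(3))
back=0.026
def show(c,t0,t1,label):
    print(label)
    for a in range(-180,180,15):
        J=[]
        for t in np.linspace(t0,t1,13):
            T=tilt(a,t); J.append(ik(np.array(c)+T[:,2]*back+[0,0,0 if t==t1 else .08],T))
        if any(j is None for j in J): print(a,"none"); continue
        J=np.array(J); m=np.minimum(J-LO,HI-J).min(0)
        d=np.abs(np.diff(J,axis=0)).max(0)
        if m.min()>0.0 and d.max()<1.5: print(a,"pts",(a-90), "margin",m.round(2),"end",J[-1].round(2),"wristz",elbow(J[-1])[1].round(2),"maxd",d.max().round(2))
show([.5545,-.201,.0285],-30,60,"mount")
E
```

```text
[ 0.002 -0.     0.     0.    -0.     0.002]
[ 0.     0.     0.     0.    -0.001  0.   ]
[ 0.003 -0.    -0.001 -0.     0.001  0.003]
mount
-120 pts -210 margin [2.23 0.96 0.49 0.36 0.15 0.3 ] end [-0.4   1.14  1.1   0.11  1.95  1.67] wristz [ 0.79 -0.34  0.19] maxd 0.67
-105 pts -195 margin [2.25 0.96 0.49 1.25 0.1  1.5 ] end [-0.32  1.14  1.09 -0.05  1.96  1.52] wristz [ 0.82 -0.27  0.19] maxd 0.52
-90 pts -180 margin [2.16 0.97 0.51 1.08 0.26 1.64] end [-0.24  1.13  1.13 -0.22  1.92  1.38] wristz [ 0.83 -0.2   0.19] maxd 0.6
-75 pts -165 margin [2.08 1.   0.56 0.93 0.44 1.77] end [-0.16  1.1   1.2  -0.37  1.84  1.25] wristz [ 0.82 -0.13  0.19] maxd 0.43
-60 pts -150 margin [2.04 1.04 0.63 0.78 0.61 1.87] end [-0.08  1.06  1.3  -0.52  1.72  1.15] wristz [ 0.79 -0.06  0.19] maxd 0.31
-45 pts -135 margin [2.01 1.09 0.72 0.64 0.75 1.93] end [-0.01  1.01  1.43 -0.66  1.58  1.09] wristz [ 0.75 -0.    0.19] maxd 0.23
-30 pts -120 margin [2.01 1.14 0.81 0.48 0.83 1.96] end [ 0.06  0.96  1.57 -0.82  1.43  1.06] wristz [0.69 0.04 0.19] maxd 0.19
-15 pts -105 margin [2.02 1.19 0.83 0.3  0.84 1.94] end [ 0.11  0.91  1.73 -1.    1.28  1.08] wristz [0.63 0.07 0.19] maxd 0.2
0 pts -90 margin [2.05 1.23 0.74 0.07 0.78 1.88] end [ 0.14  0.87  1.88 -1.23  1.14  1.14] wristz [0.55 0.08 0.19] maxd 0.23
```

```bash
cat > plan.py <<'E'
from ik import *
back=.025
L0=np.array([.4685,.136]); M0=np.array([.5545,-.2015])
obs=[(.578,-.0865,.024,.036),(.39,-.046,.043,.024),(.30,.197,.043,.024),(.5545,-.2015,.025,.023),(.76,.08,.04,.026)]+[(.755,y,.03,.04) for y in (-.16,-.2,-.24,-.28)]+[(x,y,.02,.013) for x,y in ((.51,-.32),(.54,-.32),(.57,-.316),(.6,-.313),(.63,-.31))]
c,s=np.cos(np.radians(-14)),np.sin(np.radians(-14))
for u in np.arange(-.085,.09,.0245):
    for v in np.arange(-.14,.15,.028):
        obs.append((.506+c*u-s*v,.209+s*u+c*v,.015,.01))
obs=np.array(obs)
bx=np.array([(x,y,z) for x in np.linspace(-.043,.043,5) for y in np.linspace(-.043,.043,5) for z in np.arange(-.025-.054,-.30,-.02)]+[(x,y,z) for x in (-.06,-.045,.045,.06) for y in (-.011,0,.011) for z in np.linspace(-.01,-.08,6)])
def clear(p,T,j,skip=()):
    pts=bx@T.T+p; pe,pw=elbow(j)
    fa=np.array([pw+(pe-pw)*k for k in np.linspace(-.1,.8,15)])-[0,0,.07]
    pts=np.r_[pts,fa]; m=pts[:,2].min()
    for i,(x,y,r,h) in enumerate(obs):
        if i in skip: continue
        k=np.hypot(pts[:,0]-x,pts[:,1]-y)<r+.008
        if k.any(): m=min(m,(pts[k,2]-h).min())
    return m
E
python3 - <<'E'
from plan import *
print("mount end")
for a in range(-75,0,5):
  for t in (55,60,65):
    T=tilt(a,t); p=np.r_[M0,.0285]+T[:,2]*back; j=ik(p,T); print(a,t,(clear(p,T,j,(3,))*1e3).round(), end=" | ")
print("\nstand")
out=[]
for x in np.arange(.36,.62,.03):
  for y in np.arange(-.42,.05,.03):
    if min(np.hypot(obs[:,0]-x,obs[:,1]-y)-obs[:,2])<.06: continue
    for a in range(-90,10,15):
      up=6e-3; J=[];cl=1
      for t in np.linspace(-20,70,10):
        T=tilt(a,t); g=np.array([x,y,.036])-.013*np.r_[ang(a-90)[:2],0]; p=g+T[:,2]*back+[0,0,.1*(t<69)]
        j=ik(p,T); J.append(j)
        if j is None: break
        cl=min(cl,clear(p,T,j))
      if j is None: continue
      J=np.array(J); m=np.minimum(J-LO,HI-J).min(); d=np.abs(np.diff(J,axis=0)).max()
      if m>.15 and d<.7 and cl>.008: out.append((round(cl*1e3),round(x,2),round(y,2),a,round(m,2),round(d,2)))
for o in sorted(out,reverse=True)[:25]: print(o)
E
```

```text
mount end
-75 55 11.0 | -75 60 11.0 | -75 65 12.0 | -70 55 11.0 | -70 60 11.0 | -70 65 12.0 | -65 55 11.0 | -65 60 11.0 | -65 65 12.0 | -60 55 11.0 | -60 60 11.0 | -60 65 12.0 | -55 55 11.0 | -55 60 11.0 | -55 65 12.0 | -50 55 -0.0 | -50 60 -8.0 | -50 65 -15.0 | -45 55 -0.0 | -45 60 -8.0 | -45 65 -15.0 | -40 55 -0.0 | -40 60 -8.0 | -40 65 -15.0 | -35 55 -0.0 | -35 60 -8.0 | -35 65 -15.0 | -30 55 -0.0 | -30 60 -8.0 | -30 65 -15.0 | -25 55 -0.0 | -25 60 -8.0 | -25 65 -15.0 | -20 55 -0.0 | -20 60 -8.0 | -20 65 -15.0 | -15 55 11.0 | -15 60 2.0 | -15 65 -7.0 | -10 55 11.0 | -10 60 -8.0 | -10 65 -7.0 | -5 55 11.0 | -5 60 2.0 | -5 65 -7.0 | 
stand
(14, np.float64(0.6), np.float64(-0.42), -75, np.float64(0.57), np.float64(0.24))
(14, np.float64(0.6), np.float64(-0.42), -90, np.float64(0.36), np.float64(0.24))
(14, np.float64(0.57), np.float64(-0.42), -75, np.float64(0.62), np.float64(0.24))
(14, np.float64(0.57), np.float64(-0.42), -90, np.float64(0.44), np.float64(0.23))
(14, np.float64(0.54), np.float64(-0.42), -75, np.float64(0.63), np.float64(0.25))
(14, np.float64(0.54), np.float64(-0.4
[... 917 characters left out ...]
0, np.float64(0.38), np.float64(0.29))
(14, np.float64(0.42), np.float64(-0.27), -30, np.float64(0.34), np.float64(0.28))
(14, np.float64(0.42), np.float64(-0.42), -45, np.float64(0.32), np.float64(0.25))
(14, np.float64(0.42), np.float64(-0.42), -60, np.float64(0.48), np.float64(0.25))
(14, np.float64(0.42), np.float64(-0.42), -75, np.float64(0.63), np.float64(0.29))
(14, np.float64(0.42), np.float64(-0.42), -90, np.float64(0.64), np.float64(0.3))
(14, np.float64(0.39), np.float64(-0.18), -45, np.float64(0.46), np.float64(0.34))
(14, np.float64(0.39), np.float64(-0.18), -60, np.float64(0.42), np.float64(0.39))
(14, np.float64(0.39), np.float64(-0.21), -45, np.float64(0.5), np.float64(0.32))
```

Run:
```python
from plan import *
for a in (-45,-60):
  T=tilt(a,70); g=np.array([.39,-.21,.036])-.013*ang(a-90); p=g+T[:,2]*back; print(a,clear(p,T,ik(p,T)))
T=tilt(-114,-20); g=np.r_[L0,.029]+.006*ang(156); p=g+back*T[:,2]
print(p,T[:,2],ik(p,T)); rel(p-.09*T[:,2],T)
```

```text
-45 0.014062305045792057
-60 0.014062305045792051
[0.47083    0.13496262 0.00550768] [ 0.31245095 -0.13911212 -0.93969262] [ 0.46773899  0.47426315  2.2367162  -0.93449178  0.33581175 -2.94960716]
rel x,y,z [-0.1236  0.0562  0.1102] w [ 0.341  -0.007  -0.0004] ang 19.5
```

Run:
```python
from plan import *
f=lambda L,s,x0,y0:[((x+.5)/s-.5+x0,(y+.5)/s-.5+y0) for x,y in L]
e=onz("top",f([(0,410),(460,510)],6,170,190),.01)[:,:2]; r=onz("top",f([(460,510),(572,30)],6,170,190),.01)[:,:2]
for nm,q in (("low",e),("right",r)):
  d=(q[1]-q[0])/np.linalg.norm(q[1]-q[0]); n=np.array([-d[1],d[0]])
  for a in (-24,66,156,-114):
    h=ang(a)[:2]; k=(q[0]-L0)@n/(h@n); print(nm,a,"dist from centre along a",round(k*1e3,1))
for a in (-24,66,156,-114):
  for t in (-20,0):
    T=tilt(a,t); g=np.r_[L0,.029]+.006*ang(a-90); p=g+back*T[:,2]; j=ik(p,T); print(a,t,j.round(2),(np.minimum(j-LO,HI-j).min()).round(2))
```

```text
low -24 dist from centre along a -73.7
low 66 dist from centre along a -351.7
low 156 dist from centre along a 73.7
low -114 dist from centre along a 351.7
right -24 dist from centre along a 380.0
right 66 dist from centre along a -71.6
right 156 dist from centre along a -380.0
right -114 dist from centre along a 71.6
-24 -20 [ 0.07  0.49  2.2   0.85  0.41 -0.29] 0.41
-24 0 [0.27 0.5  2.07 0.   0.57 0.69] 0.57
66 -20 [ 0.15  0.63  1.86  0.23  0.96 -1.16] 0.8
66 0 [ 0.27  0.51  2.05  0.    0.58 -0.88] 0.58
156 -20 [ 0.44  0.61  1.89 -0.28  0.93 -2.08] 0.77
156 0 [ 0.29  0.51  2.06  0.    0.58 -2.43] 0.58
-114 -20 [ 0.47  0.47  2.24 -0.93  0.34 -2.95] 0.07
-114 0 [0.29 0.5  2.07 0.   0.57 2.28] 0.57
```

Run:
```python
from plan import *
T=tilt(-24,-20); g=np.r_[L0,.029]+.006*ang(-114); p=g+back*T[:,2]
s=status.state(); p0=s['eef_pos']; R0=R.from_quat(s['tool_rot']).as_matrix()
q=p-.1*T[:,2]; d,w=rel(q,T)
for k in np.linspace(0,1,8):
    Tk=R0@R.from_rotvec(w*k).as_matrix(); print(ik(p0+k*(q-p0),Tk).round(2))
```

```text
rel x,y,z [-0.0919  0.0279  0.1012] w [ 0.2727 -0.2857 -1.5528] ang 91.8
[ 0.04  0.1   2.04 -0.01  1.    2.03]
[0.05 0.1  2.08 0.02 0.91 1.81]
[0.05 0.1  2.12 0.07 0.82 1.55]
[0.05 0.11 2.15 0.14 0.74 1.27]
[0.04 0.14 2.18 0.23 0.68 0.96]
[0.02 0.17 2.2  0.35 0.63 0.63]
[0.01 0.21 2.21 0.47 0.61 0.29]
[-0.    0.26  2.2   0.58  0.61 -0.05]
```

Call:
play_rows:
  steps:
    - {"x": -0.009,"y": 0.003,"z": 0.01,"wx": 0.027,"wy": -0.029,"wz": -0.155,"grip": 100}
    - {"x": -0.018,"y": 0.006,"z": 0.02,"wx": 0.054,"wy": -0.057,"wz": -0.31,"grip": 100}
    - {"x": -0.028,"y": 0.008,"z": 0.03,"wx": 0.082,"wy": -0.086,"wz": -0.466,"grip": 100}
    - {"x": -0.037,"y": 0.011,"z": 0.04,"wx": 0.109,"wy": -0.114,"wz": -0.621,"grip": 100}
    - {"x": -0.046,"y": 0.014,"z": 0.05,"wx": 0.136,"wy": -0.143,"wz": -0.776,"grip": 100}
    - {"x": -0.055,"y": 0.017,"z": 0.06,"wx": 0.164,"wy": -0.171,"wz": -0.932,"grip": 100}
    - {"x": -0.064,"y": 0.02,"z": 0.071,"wx": 0.191,"wy": -0.2,"wz": -1.087,"grip": 100}
    - {"x": -0.074,"y": 0.022,"z": 0.081,"wx": 0.218,"wy": -0.229,"wz": -1.242,"grip": 100}
    - {"x": -0.083,"y": 0.025,"z": 0.091,"wx": 0.245,"wy": -0.257,"wz": -1.398,"grip": 100}
    - {"x": -0.092,"y": 0.028,"z": 0.101,"wx": 0.273,"wy": -0.286,"wz": -1.553,"grip": 100}
    - {"x": -0.092,"y": 0.028,"z": 0.101,"wx": 0.273,"wy": -0.286,"wz": -1.553,"grip": 100}
    - {"x": -0.092,"y": 0.028,"z": 0.101,"wx": 0.273,"wy": -0.286,"wz": -1.553,"grip": 100}

```text
time_s: 4.1
eef_pos: [0.4537, 0.1051, 0.0994]
tool_rot: [0.963, -0.206, 0.035, -0.17]
ft_force: [-0.1, 0.6, 0.2]
grip_width: 0.0855
```

```bash
python3 rec.py
python3 - <<'E'
from plan import *
P_=camera_params("wrist"); im=get_image("wrist"); s=status.state()
c=np.r_[L0,0]; T=tilt(-24,0)
h=.03
pts=[c+T@np.array([x,y,0])+[0,0,.028] for x,y in((h,h),(h,-h),(-h,-h),(-h,h))]
uv=proj("wrist",pts,P_); 
a=im[:,:,::-1].copy(); cv2.polylines(a,[uv.round().astype(int)],True,(0,0,255),1); cv2.imwrite("pics/w1.png",a)
T=tilt(-24,-20); g=np.r_[L0,.029]+.006*ang(-114); p=g+back*T[:,2]
rel(p,T)
E
```

```text
4.1 [-0.009  0.254  2.212  0.577  0.612 -0.053] [0.4537 0.1051 0.0994] [ 0.963  -0.2063  0.0355 -0.1698] [-0.09  0.62  0.23]
rel x,y,z [ 0.001  -0.0024  0.101 ] w [ 0.0001  0.0004 -0.0024] ang 0.1
```

View pics/w1.png

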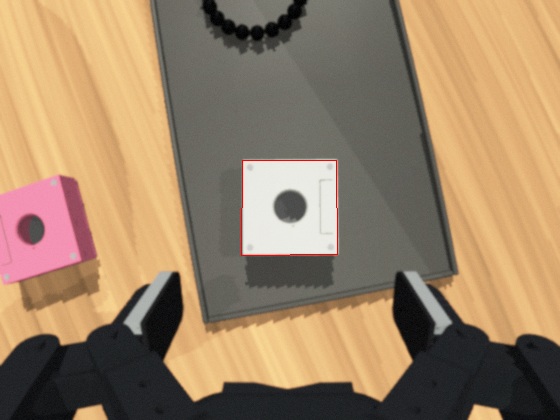

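```bash
python3 fk.py | tail -5
python3 - <<'E'
from h import *
for i in range(4):
    s=status.state(); print(s['time_s'],s['eef_pos'].round(5),s['joints'].round(5),s['qd'].round(3)); get_image("top")
E
```

```text
-3.1416e+00]
[[-0.0014 -0.0006 -0.      0.     -0.      0.    ]
 [ 0.0001 -0.0003  0.0002  0.     -0.     -0.    ]
 [-0.0003 -0.0015 -0.0001  0.     -0.     -0.    ]
 [-0.     -0.0002 -0.0001  0.      0.     -0.    ]]
4.15 [0.45371 0.10515 0.09957] [-0.00848  0.25386  2.21205  0.57733  0.61228 -0.05382] [-0.    -0.007  0.005  0.005  0.    -0.021]
4.2 [0.45364 0.10522 0.0996 ] [-0.00844  0.25371  2.21222  0.57762  0.61226 -0.05483] [ 0.001 -0.001  0.003  0.005  0.    -0.019]
4.25 [0.4536  0.10526 0.09959] [-0.00843  0.25369  2.21233  0.5779   0.6122  -0.05568] [ 0.001 -0.001  0.003  0.006 -0.001 -0.016]
4.3 [0.4535  0.10529 0.09956] [-0.00846  0.2537   2.21248  0.57812  0.61225 -0.05638] [-0.001  0.002  0.003  0.006 -0.    -0.012]
```

Call:
play_rows:
  steps:
    - {"x": 0.001,"y": -0.002,"z": 0.035,"wx": 0,"wy": 0,"wz": -0.002,"grip": 94}
    - {"x": 0.001,"y": -0.002,"z": 0.07,"wx": 0,"wy": 0,"wz": -0.002,"grip": 94}
    - {"x": 0.001,"y": -0.002,"z": 0.09,"wx": 0,"wy": 0,"wz": -0.002,"grip": 94}
    - {"x": 0.001,"y": -0.002,"z": 0.101,"wx": 0,"wy": 0,"wz": -0.002,"grip": 94}
    - {"x": 0.001,"y": -0.002,"z": 0.101,"wx": 0,"wy": 0,"wz": -0.002,"grip": 94}
    - {"x": 0.001,"y": -0.002,"z": 0.101,"wx": 0,"wy": 0,"wz": -0.002,"grip": 94}

```text
time_s: 5.1
eef_pos: [0.469, 0.1382, 0.0053]
tool_rot: [0.964, -0.204, 0.036, -0.17]
ft_force: [0.0, -0.4, -0.3]
grip_width: 0.0802
```

Run:
```python
from plan import *
im=get_image("wrist"); cv2.imwrite("pics/w2.png",im[:,:,::-1])
T=tilt(-24,-20); g=np.r_[L0,.029]+.006*ang(-114); p=g+back*T[:,2]
rel(p,T); s=status.state(); print(s['ft_force'],s['time_s'])
```

```text
rel x,y,z [ 0.0003 -0.0003  0.0001] w [-0.0006  0.0007  0.0025] ang 0.2
[ 1.09360779 -0.58410977 -0.2761828 ] 5.15
```

View pics/w2.png

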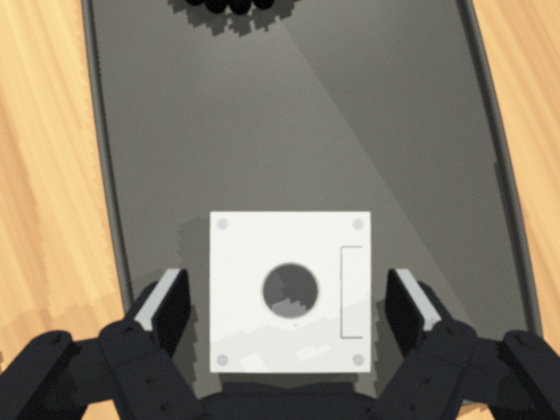

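The light sits between the pads, at columns 210–370 and centred at 290, with both fingers clear of the rim. Closing now.

Call:
play_rows:
  steps:
    - {"x": 0,"y": 0,"z": 0,"wx": 0,"wy": 0,"wz": 0,"grip": 40}
    - {"x": 0,"y": 0,"z": 0,"wx": 0,"wy": 0,"wz": 0,"grip": 40}
    - {"x": 0,"y": 0,"z": 0,"wx": 0,"wy": 0,"wz": 0,"grip": 40}
    - {"x": 0,"y": 0,"z": 0,"wx": 0,"wy": 0,"wz": 0,"grip": 40}
  force: 50

```text
time_s: 5.65
eef_pos: [0.4692, 0.1381, 0.0056]
tool_rot: [0.963, -0.204, 0.036, -0.17]
ft_force: [-1.5, -3.1, 9.3]
grip_width: 0.059
```

Run:
```python
from plan import *
s=status.state(); print(s['grip_width'],s['ft_force'].round(2),s['moment'].round(3),s['eef_pos'],s['time_s'])
p0=s['eef_pos'];R0=R.from_quat(s['tool_rot']).as_matrix()
# light centre in tool frame (light at z .016, h-position from L0)
lc=R0.T@(np.r_[L0,.016]-p0); lc[0]=0; print("lc tool",lc.round(4)); np.save("lc1.npy",lc)
q=p0+[0,0,.13]; print("lift",(R0.T@(q-p0)).round(4))
# stand
a=-60; S=np.array([.39,-.21,.030])
Td=tilt(a,70); pd=S-Td@lc
print("stand TCP",pd, "ik",ik(pd,Td).round(2),"clear",clear(pd,Td,ik(pd,Td)))
B=(np.array([.42,-.06,.17]),tilt(-45,0)); C=(pd+[0,0,.08],Td)
cur=(q,R0)
for nm,tg in(("B",B),("C",C)):
    d,w=rel(tg[0],tg[1],cur[0],cur[1])
    for k in np.linspace(0,1,6):
        Tk=cur[1]@R.from_rotvec(w*k).as_matrix(); pk=cur[0]+k*(tg[0]-cur[0]); j=ik(pk,Tk); print(nm,j.round(2),clear(pk,Tk,j).round(3))
    cur=tg
```

```text
0.059004917023221616 [-1.55 -3.12  9.3 ] [-0.213  0.217  0.015] [0.46917286 0.13808404 0.00564404] 5.65
lc tool [ 0.     -0.0015 -0.0105]
lift [ 1.000e-04 -4.460e-02 -1.221e-01]
stand TCP [ 0.38102995 -0.21517886  0.02783079] ik [-0.08  0.99  1.64 -0.56  1.65  1.29] clear 0.014443600685958378
rel x,y,z [ 0.0352  0.1771 -0.1012] w [-0.346   0.0641  0.3653] ang 29.1
B [0.07 0.21 2.16 0.51 0.68 0.1 ] 0.131
B [0.03 0.17 2.15 0.38 0.72 0.24] 0.138
B [-0.01  0.15  2.15  0.27  0.77  0.37] 0.148
B [-0.05  0.13  2.14  0.17  0.82  0.47] 0.164
B [-0.1   0.12  2.12  0.08  0.87  0.56] 0.149
B [-0.14  0.12  2.1  -0.    0.92  0.64] 0.156
rel x,y,z [0.0822 0.1373 0.0622] w [-1.2144 -0.1599  0.2283] ang 71.4
C [-0.14  0.12  2.1   0.    0.92  0.64] 0.156
C [-0.09  0.24  2.01 -0.18  1.08  0.85] 0.142
C [-0.05  0.38  1.92 -0.31  1.25  0.98] 0.127
C [-0.04  0.54  1.84 -0.41  1.41  1.09] 0.122
C [-0.05  0.7   1.75 -0.49  1.57  1.17] 0.115
C [-0.08  0.86  1.67 -0.57  1.73  1.24] 0.094
```

Call:
play_rows:
  steps:
    - {"x": 0,"y": -0.01,"z": -0.028,"wx": 0,"wy": 0,"wz": 0,"grip": 40}
    - {"x": 0,"y": -0.025,"z": -0.07,"wx": 0,"wy": 0,"wz": 0,"grip": 40}
    - {"x": 0,"y": -0.045,"z": -0.122,"wx": 0,"wy": 0,"wz": 0,"grip": 40}
    - {"x": 0,"y": -0.045,"z": -0.122,"wx": 0,"wy": 0,"wz": 0,"grip": 40}

```text
time_s: 6.15
eef_pos: [0.4719, 0.1388, 0.1391]
tool_rot: [0.963, -0.203, 0.04, -0.171]
ft_force: [-0.1, -0.1, -1.1]
grip_width: 0.0588
```

Run:
```python
from plan import *
im=get_image("wrist"); cv2.imwrite("pics/w3.png",im[:,:,::-1])
s=status.state(); print(s['grip_width'],s['ft_force'].round(2),s['eef_pos'],s['time_s'])
rel(np.array([.42,-.06,.17]),tilt(-45,0))
```

```text
0.05903376095555691 [-0.36 -0.29 -2.24] [0.47032907 0.138723   0.13691703] 6.2
rel x,y,z [ 0.0344  0.1784 -0.1005] w [-0.348   0.0612  0.3664] ang 29.2
```

View pics/w3.png

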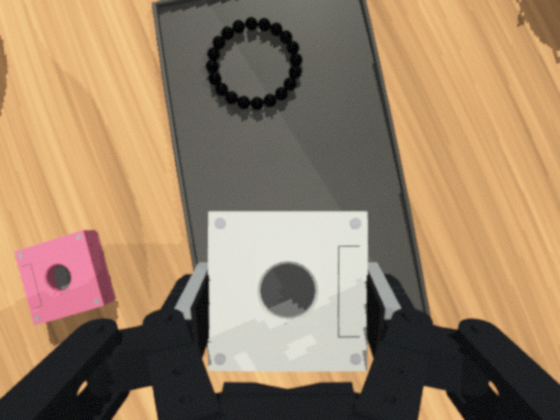

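The light is held firmly and sits unchanged in the jaws (hole at (288,290)). Next is the carry and tilt.

Call:
play_rows:
  steps:
    - {"x": 0.007,"y": 0.036,"z": -0.02,"wx": -0.07,"wy": 0.012,"wz": 0.073,"grip": 40}
    - {"x": 0.014,"y": 0.071,"z": -0.04,"wx": -0.139,"wy": 0.024,"wz": 0.147,"grip": 40}
    - {"x": 0.021,"y": 0.107,"z": -0.06,"wx": -0.209,"wy": 0.037,"wz": 0.22,"grip": 40}
    - {"x": 0.028,"y": 0.143,"z": -0.08,"wx": -0.278,"wy": 0.049,"wz": 0.293,"grip": 40}
    - {"x": 0.034,"y": 0.178,"z": -0.1,"wx": -0.348,"wy": 0.061,"wz": 0.366,"grip": 40}
    - {"x": 0.034,"y": 0.178,"z": -0.1,"wx": -0.348,"wy": 0.061,"wz": 0.366,"grip": 40}

```text
time_s: 6.95
eef_pos: [0.4179, -0.0602, 0.1668]
tool_rot: [0.924, -0.383, -0.003, 0.001]
ft_force: [-0.2, 0.2, -1.0]
grip_width: 0.0588
```

Run:
```python
from plan import *
s=status.state(); print(s['grip_width'],s['ft_force'].round(2),s['eef_pos'],s['time_s'])
lc=np.load("lc1.npy"); S=np.array([.39,-.21,.030]); Td=tilt(-60,70); pd=S-Td@lc
d,w=rel(pd+[0,0,.08],Td)
for k in np.arange(1,9)/8: print((d*k).round(3),(w*k).round(3))
```

```text
0.05880002390697428 [-0.23  0.2  -1.02] [ 0.41794382 -0.06018682  0.166823  ] 6.95
rel x,y,z [0.084  0.1353 0.0593] w [-1.2086 -0.1551  0.2298] ang 71.0
[0.01  0.017 0.007] [-0.151 -0.019  0.029]
[0.021 0.034 0.015] [-0.302 -0.039  0.057]
[0.031 0.051 0.022] [-0.453 -0.058  0.086]
[0.042 0.068 0.03 ] [-0.604 -0.078  0.115]
[0.052 0.085 0.037] [-0.755 -0.097  0.144]
[0.063 0.101 0.044] [-0.906 -0.116  0.172]
[0.073 0.118 0.052] [-1.058 -0.136  0.201]
[0.084 0.135 0.059] [-1.209 -0.155  0.23 ]
```

Call:
play_rows:
  steps:
    - {"x": 0.01,"y": 0.017,"z": 0.007,"wx": -0.151,"wy": -0.019,"wz": 0.029,"grip": 40}
    - {"x": 0.021,"y": 0.034,"z": 0.015,"wx": -0.302,"wy": -0.039,"wz": 0.057,"grip": 40}
    - {"x": 0.031,"y": 0.051,"z": 0.022,"wx": -0.453,"wy": -0.058,"wz": 0.086,"grip": 40}
    - {"x": 0.042,"y": 0.068,"z": 0.03,"wx": -0.604,"wy": -0.078,"wz": 0.115,"grip": 40}
    - {"x": 0.052,"y": 0.085,"z": 0.037,"wx": -0.755,"wy": -0.097,"wz": 0.144,"grip": 40}
    - {"x": 0.063,"y": 0.101,"z": 0.044,"wx": -0.906,"wy": -0.116,"wz": 0.172,"grip": 40}
    - {"x": 0.073,"y": 0.118,"z": 0.052,"wx": -1.058,"wy": -0.136,"wz": 0.201,"grip": 40}
    - {"x": 0.084,"y": 0.135,"z": 0.059,"wx": -1.209,"wy": -0.155,"wz": 0.23,"grip": 40}
    - {"x": 0.084,"y": 0.135,"z": 0.059,"wx": -1.209,"wy": -0.155,"wz": 0.23,"grip": 40}
    - {"x": 0.084,"y": 0.135,"z": 0.059,"wx": -1.209,"wy": -0.155,"wz": 0.23,"grip": 40}

```text
time_s: 8.2
eef_pos: [0.3821, -0.2134, 0.1085]
tool_rot: [0.711, -0.409, -0.286, 0.495]
ft_force: [0.1, 1.1, -0.1]
grip_width: 0.0592
```

Run:
```python
from plan import *
s=status.state(); print(s['grip_width'],s['ft_force'].round(2),s['moment'].round(3),s['eef_pos'],s['joints'].round(2),s['time_s'])
lc=np.load("lc1.npy"); S=np.array([.39,-.21,.030]); Td=tilt(-60,70); pd=S-Td@lc
rel(pd,Td)
im=get_image("scene"); cv2.imwrite("pics/s4.png",im[:,:,::-1])
```

```text
0.05919293619870261 [ 0.12  1.13 -0.09] [ 0.325 -0.589  0.014] [ 0.38213731 -0.21339497  0.10852463] [-0.08  0.86  1.68 -0.57  1.73  1.24] 8.2
rel x,y,z [ 0.0011 -0.0751  0.0296] w [-0.0036 -0.0012  0.0015] ang 0.2
```

View pics/s4.png

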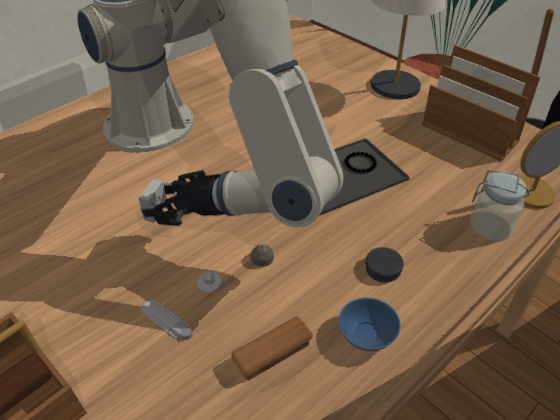

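The light stands upright in the jaws at (152,195) in the scene picture and the arm is clear of everything. Lowering it to stand on its side.

Call:
play_rows:
  steps:
    - {"x": 0,"y": -0.025,"z": 0.01,"wx": -0.003,"wy": -0.001,"wz": 0.001,"grip": 40}
    - {"x": 0.001,"y": -0.05,"z": 0.02,"wx": -0.003,"wy": -0.001,"wz": 0.001,"grip": 40}
    - {"x": 0.001,"y": -0.065,"z": 0.026,"wx": -0.003,"wy": -0.001,"wz": 0.001,"grip": 40}
    - {"x": 0.001,"y": -0.073,"z": 0.029,"wx": -0.003,"wy": -0.001,"wz": 0.001,"grip": 40}
    - {"x": 0.001,"y": -0.073,"z": 0.029,"wx": -0.003,"wy": -0.001,"wz": 0.001,"grip": 40}
    - {"x": 0.001,"y": -0.073,"z": 0.029,"wx": -0.003,"wy": -0.001,"wz": 0.001,"grip": 40}

```text
time_s: 9.0
eef_pos: [0.3815, -0.2162, 0.0312]
tool_rot: [0.709, -0.41, -0.286, 0.498]
ft_force: [-0.6, 0.0, -1.0]
grip_width: 0.059
```

Run:
```python
from plan import *
s=status.state(); print(s['grip_width'],s['ft_force'].round(2),s['moment'].round(3),s['eef_pos'],s['time_s'])
lc=np.load("lc1.npy"); S=np.array([.39,-.21,.030]); Td=tilt(-60,70); pd=S-Td@lc
rel(pd,Td)
```

```text
0.05897818163477678 [-0.6   0.01 -0.99] [ 0.287 -0.522  0.037] [ 0.38151458 -0.21621882  0.0312347 ] 9.0
rel x,y,z [-0.0012 -0.0032  0.0011] w [ 0.0007 -0.0011 -0.0024] ang 0.2
```

Call:
play_rows:
  steps:
    - {"x": 0,"y": -0.002,"z": 0.0007,"wx": 0,"wy": 0,"wz": 0,"grip": 40}
    - {"x": 0,"y": -0.0035,"z": 0.0013,"wx": 0,"wy": 0,"wz": 0,"grip": 40}
    - {"x": 0,"y": -0.0035,"z": 0.0013,"wx": 0,"wy": 0,"wz": 0,"grip": 40}
    - {"x": 0,"y": -0.0035,"z": 0.0013,"wx": 0,"wy": 0,"wz": 0,"grip": 40}

```text
time_s: 9.5
eef_pos: [0.3814, -0.2163, 0.0276]
tool_rot: [0.709, -0.41, -0.286, 0.498]
ft_force: [2.1, 1.5, 6.3]
grip_width: 0.0589
```

Call:
play_rows:
  steps:
    - {"x": 0,"y": 0.0003,"z": 0,"wx": 0,"wy": 0,"wz": 0,"grip": 100}
    - {"x": 0,"y": 0.0003,"z": 0,"wx": 0,"wy": 0,"wz": 0,"grip": 100}
    - {"x": 0,"y": 0.0003,"z": 0,"wx": 0,"wy": 0,"wz": 0,"grip": 100}
    - {"x": 0,"y": 0.0003,"z": 0,"wx": 0,"wy": 0,"wz": 0,"grip": 100}

```text
time_s: 10.0
eef_pos: [0.381, -0.2163, 0.0271]
tool_rot: [0.709, -0.41, -0.286, 0.498]
ft_force: [-0.1, -0.6, -0.8]
grip_width: 0.0854
```

Run:
```python
from plan import *
s=status.state(); print(s['grip_width'],s['ft_force'].round(2),s['eef_pos'],s['time_s'])
R0=R.from_quat(s['tool_rot']).as_matrix(); p0=s['eef_pos']
lc=np.load("lc1.npy"); S=p0+R0@lc; print("light centre",S); np.save("S.npy",S)
im=get_image("wrist"); cv2.imwrite("pics/w5.png",im[:,:,::-1])
# regrasp pose
T=tilt(-60,-30)
for k in (.0,.03,.06,.08):
    q=p0-R0[:,2]*k; print(k,clear(q,R0,ik(q,R0)))
q=p0-R0[:,2]*.10+[0,0,.10]; rel(q,R0)
g=np.array([S[0],S[1],.034]); pg=g+back*T[:,2]; print("grasp",pg,ik(pg,T).round(2),clear(pg,T,ik(pg,T)))
d,w=rel(pg-.09*T[:,2],T,q,R0)
for k in np.linspace(0,1,5):
    Tk=R0@R.from_rotvec(w*k).as_matrix(); pk=q+k*(pg-.09*T[:,2]-q); j=ik(pk,Tk); print(j.round(2),clear(pk,Tk,j).round(3), pk.round(3))
```

```text
0.08538053889928811 [-0.08 -0.64 -0.84] [ 0.38101804 -0.21628741  0.02706326] 10.0
light centre [ 0.3899877  -0.21110201  0.02921836]
0.0 0.013467578586805192
0.03 0.01449428070370349
0.06 0.01790167998215142
0.08 0.017901679982151412
rel x,y,z [ 0.0002  0.094  -0.1341] w [ 0. -0. -0.] ang 0.0
grasp [ 0.40081302 -0.20485201  0.01234936] [-0.86  0.5   2.29  1.17  0.56 -0.89] 0.015509618943233414
rel x,y,z [-1.000e-04 -2.700e-02  1.333e-01] w [ 1.7467e+00 -2.2000e-03 -6.0000e-04] ang 100.1
[-0.01  0.86  1.48 -0.53  1.92  1.18] 0.125 [ 0.462 -0.169  0.161]
[-0.09  0.61  1.7  -0.42  1.52  1.13] 0.143 [ 0.437 -0.184  0.143]
[-0.26  0.37  1.94 -0.28  1.1   0.94] 0.131 [ 0.412 -0.198  0.126]
[-0.56  0.23  2.15  0.12  0.72  0.4 ] 0.117 [ 0.387 -0.213  0.108]
[-0.98  0.3   2.28  0.86  0.72 -0.64] 0.093 [ 0.362 -0.227  0.09 ]
```

View pics/w5.png

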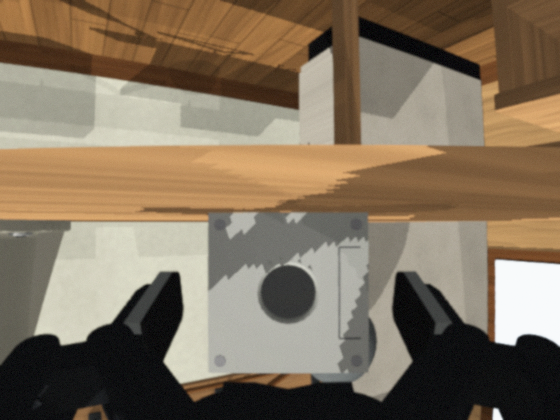

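The light stands upright on its own, unmoved (hole at (288,293)). Backing out along the tool axis, then up and round for the regrasp.

Call:
play_rows:
  steps:
    - {"x": 0,"y": 0,"z": -0.03,"wx": 0,"wy": 0,"wz": 0,"grip": 100}
    - {"x": 0,"y": 0,"z": -0.07,"wx": 0,"wy": 0,"wz": 0,"grip": 100}
    - {"x": 0,"y": 0.01,"z": -0.1,"wx": 0,"wy": 0,"wz": 0,"grip": 100}
    - {"x": 0,"y": 0.05,"z": -0.117,"wx": 0,"wy": 0,"wz": 0,"grip": 100}
    - {"x": 0,"y": 0.094,"z": -0.134,"wx": 0,"wy": 0,"wz": 0,"grip": 100}
    - {"x": 0,"y": 0.094,"z": -0.134,"wx": 0,"wy": 0,"wz": 0,"grip": 100}

```text
time_s: 10.8
eef_pos: [0.4636, -0.169, 0.1639]
tool_rot: [0.709, -0.411, -0.284, 0.497]
ft_force: [-0.9, -0.3, 0.4]
grip_width: 0.0853
```

Run:
```python
from plan import *
S=np.load("S.npy"); T=tilt(-60,-30); g=np.array([S[0],S[1],.034]); pg=g+back*T[:,2]; print(status.state()['time_s'],status.state()['eef_pos'])
d,w=rel(pg-.09*T[:,2],T)
for k in np.arange(1,12)/11: print((d*k).round(3),(w*k).round(3))
```

```text
10.8 [ 0.46360306 -0.16902516  0.16391071]
rel x,y,z [-0.0008 -0.0287  0.1355] w [ 1.7426e+00 -5.7000e-03 -1.7000e-03] ang 99.8
[-0.    -0.003  0.012] [ 0.158 -0.001 -0.   ]
[-0.    -0.005  0.025] [ 0.317 -0.001 -0.   ]
[-0.    -0.008  0.037] [ 0.475 -0.002 -0.   ]
[-0.    -0.01   0.049] [ 0.634 -0.002 -0.001]
[-0.    -0.013  0.062] [ 0.792 -0.003 -0.001]
[-0.    -0.016  0.074] [ 0.951 -0.003 -0.001]
[-0.    -0.018  0.086] [ 1.109e+00 -4.000e-03 -1.000e-03]
[-0.001 -0.021  0.099] [ 1.267e+00 -4.000e-03 -1.000e-03]
[-0.001 -0.023  0.111] [ 1.426e+00 -5.000e-03 -1.000e-03]
[-0.001 -0.026  0.123] [ 1.584 -0.005 -0.002]
[-0.001 -0.029  0.135] [ 1.743 -0.006 -0.002]
```

Call:
play_rows:
  steps:
    - {"x": 0,"y": -0.003,"z": 0.012,"wx": 0.158,"wy": 0,"wz": 0,"grip": 100}
    - {"x": 0,"y": -0.005,"z": 0.025,"wx": 0.317,"wy": 0,"wz": 0,"grip": 100}
    - {"x": 0,"y": -0.008,"z": 0.037,"wx": 0.475,"wy": -0.002,"wz": 0,"grip": 100}
    - {"x": 0,"y": -0.01,"z": 0.049,"wx": 0.634,"wy": -0.002,"wz": 0,"grip": 100}
    - {"x": 0,"y": -0.013,"z": 0.062,"wx": 0.792,"wy": -0.003,"wz": 0,"grip": 100}
    - {"x": 0,"y": -0.016,"z": 0.074,"wx": 0.951,"wy": -0.003,"wz": 0,"grip": 100}
    - {"x": 0,"y": -0.018,"z": 0.086,"wx": 1.109,"wy": -0.004,"wz": -0.001,"grip": 100}
    - {"x": -0.001,"y": -0.021,"z": 0.099,"wx": 1.267,"wy": -0.004,"wz": -0.001,"grip": 100}
    - {"x": -0.001,"y": -0.023,"z": 0.111,"wx": 1.426,"wy": -0.005,"wz": -0.001,"grip": 100}
    - {"x": -0.001,"y": -0.026,"z": 0.123,"wx": 1.584,"wy": -0.005,"wz": -0.002,"grip": 100}
    - {"x": -0.001,"y": -0.029,"z": 0.135,"wx": 1.743,"wy": -0.006,"wz": -0.002,"grip": 100}
    - {"x": -0.001,"y": -0.029,"z": 0.135,"wx": 1.743,"wy": -0.006,"wz": -0.002,"grip": 100}
    - {"x": -0.001,"y": -0.029,"z": 0.135,"wx": 1.743,"wy": -0.006,"wz": -0.002,"grip": 100}

```text
time_s: 12.42
eef_pos: [0.3587, -0.2271, 0.0866]
tool_rot: [0.835, -0.486, 0.126, -0.224]
ft_force: [-0.5, 0.3, 0.5]
grip_width: 0.0855
```

```bash
cat > boxdraw.py <<'E'
from plan import *
def drawbox(n,im,C,A,P_=None,half=(.03,.03,.012)):
    a=im[:,:,::-1].copy()
    v=[C+A@(np.array([i,j,k])*half) for i in(-1,1) for j in(-1,1) for k in(-1,1)]
    uv=proj(n,v,P_)
    for i in range(8):
        for b in (1,2,4):
            if not i&b: cv2.line(a,tuple(uv[i].round().astype(int).tolist()),tuple(uv[i|b].round().astype(int).tolist()),(0,0,255),1)
    return a
E
python3 - <<'E'
from boxdraw import *
S=np.load("S.npy"); S[2]=.030; P_=camera_params("wrist"); im=get_image("wrist")
x=ang(-60); z=ang(30); A=np.c_[x,np.array([0,0,1]),z]
cv2.imwrite("pics/w6.png",drawbox("wrist",im,S,A,P_))
T=tilt(-60,-30); g=np.array([S[0],S[1],.034]); pg=g+back*T[:,2]; print(status.state()['time_s'],status.state()['eef_pos'])
rel(pg,T)
E
```

```text
12.475 [ 0.35923944 -0.22697142  0.08697436]
rel x,y,z [ 0.002  -0.0039  0.0881] w [ 0.0052  0.0042 -0.0074] ang 0.6
```

View pics/w6.png

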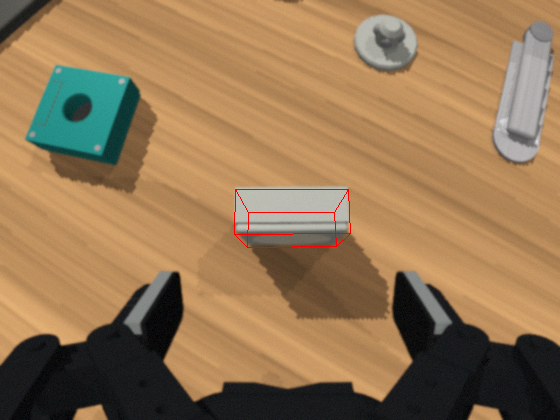

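The standing light matches the predicted box at (293,215), and the mount shows at (386,43). I'll measure the mount from this view, then go in.

Run:
```python
from plan import *
P_=camera_params("wrist"); im=get_image("wrist")
a=cv2.resize(im[5:80,340:430],None,fx=8,fy=8,interpolation=cv2.INTER_CUBIC); a=a[:,:,::-1].copy()
th=np.linspace(0,2*np.pi,80)
for z,r,col in((.005,.025,(0,0,255)),(.0225,.006,(0,255,0))):
    uv=proj("wrist",np.c_[M0[0]+r*np.cos(th),M0[1]+r*np.sin(th),z+0*th],P_)
    cv2.polylines(a,[(((uv-[340,5])+.5)*8-.5).round().astype(int)],True,col,1)
cv2.imwrite("pics/m6.png",a)
im=get_image("top"); P_=camera_params("top")
a=cv2.resize(im[170:220,350:410],None,fx=10,fy=10,interpolation=cv2.INTER_CUBIC); a=a[:,:,::-1].copy()
for z,r,col in((.005,.025,(0,0,255)),(.0225,.006,(0,255,0))):
    uv=proj("top",np.c_[M0[0]+r*np.cos(th),M0[1]+r*np.sin(th),z+0*th],P_)
    cv2.polylines(a,[(((uv-[350,170])+.5)*10-.5).round().astype(int)],True,col,1)
cv2.imwrite("pics/m6t.png",a)
```

```text
(no output)
```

View pics/m6.png

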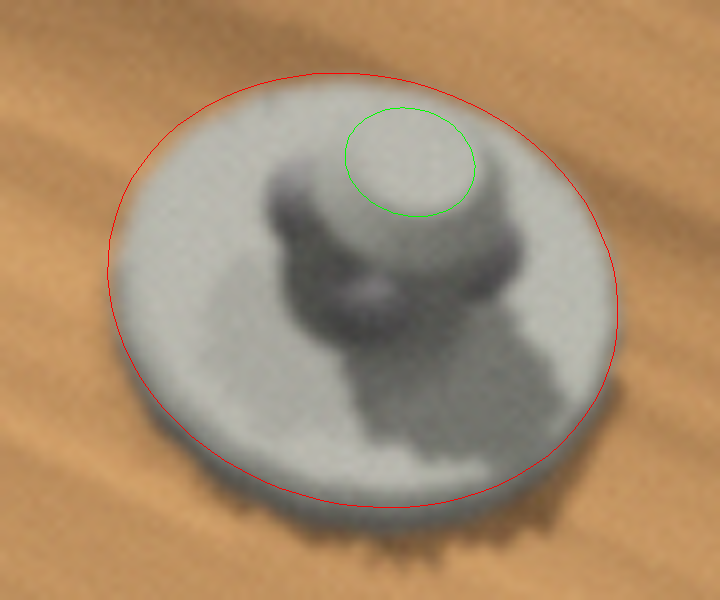

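View pics/m6t.png

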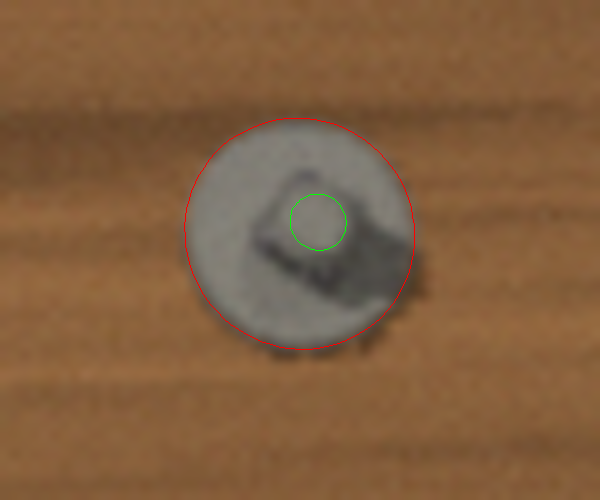

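Call:
play_rows:
  steps:
    - {"x": 0.001,"y": -0.002,"z": 0.03,"wx": 0.003,"wy": 0.002,"wz": -0.004,"grip": 100}
    - {"x": 0.002,"y": -0.004,"z": 0.06,"wx": 0.005,"wy": 0.004,"wz": -0.007,"grip": 100}
    - {"x": 0.002,"y": -0.004,"z": 0.08,"wx": 0.005,"wy": 0.004,"wz": -0.007,"grip": 100}
    - {"x": 0.002,"y": -0.004,"z": 0.088,"wx": 0.005,"wy": 0.004,"wz": -0.007,"grip": 100}
    - {"x": 0.002,"y": -0.004,"z": 0.088,"wx": 0.005,"wy": 0.004,"wz": -0.007,"grip": 100}
    - {"x": 0.002,"y": -0.004,"z": 0.088,"wx": 0.005,"wy": 0.004,"wz": -0.007,"grip": 100}

```text
time_s: 13.32
eef_pos: [0.4025, -0.2049, 0.0142]
tool_rot: [0.838, -0.481, 0.131, -0.224]
ft_force: [0.9, 0.9, 0.1]
grip_width: 0.0854
```

Run:
```python
from boxdraw import *
S=np.load("S.npy"); S[2]=.030; P_=camera_params("wrist"); im=get_image("wrist")
x=ang(-60); z=ang(30); A=np.c_[x,np.array([0,0,1]),z]
cv2.imwrite("pics/w7.png",drawbox("wrist",im,S,A,P_))
T=tilt(-60,-30); g=np.array([S[0],S[1],.034]); pg=g+back*T[:,2]; s=status.state(); print(s['time_s'],s['eef_pos'],s['ft_force'])
rel(pg,T)
```

```text
13.375 [ 0.40246508 -0.20514013  0.0141983 ] [ 0.66361699 -0.07203118  0.32644851]
rel x,y,z [-0.0011  0.002   0.001 ] w [-0.0015 -0.0019  0.0058] ang 0.4
```

View pics/w7.png

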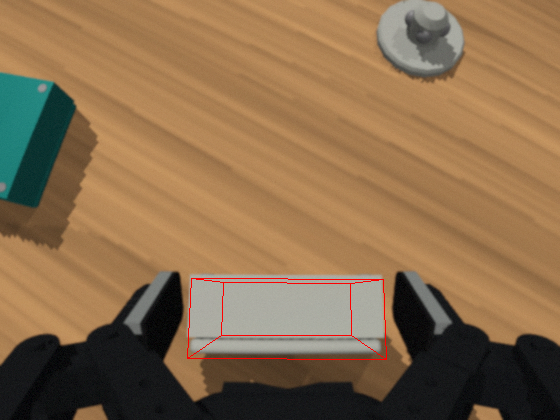

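The light is between the pads and within about 1 mm of the prediction. Gripping it.

Call:
play_rows:
  steps:
    - {"x": 0,"y": 0,"z": 0,"wx": 0,"wy": 0,"wz": 0,"grip": 40}
    - {"x": 0,"y": 0,"z": 0,"wx": 0,"wy": 0,"wz": 0,"grip": 40}
    - {"x": 0,"y": 0,"z": 0,"wx": 0,"wy": 0,"wz": 0,"grip": 40}
    - {"x": 0,"y": 0,"z": 0,"wx": 0,"wy": 0,"wz": 0,"grip": 40}
  force: 50

```text
time_s: 13.88
eef_pos: [0.4023, -0.2051, 0.0141]
tool_rot: [0.837, -0.481, 0.131, -0.224]
ft_force: [-3.5, -0.9, 7.6]
grip_width: 0.0596
```

Run:
```python
from plan import *
s=status.state(); print(s['grip_width'],s['ft_force'].round(2),s['eef_pos'],s['time_s'])
p0=s['eef_pos'];R0=R.from_quat(s['tool_rot']).as_matrix()
S=np.load("S.npy"); S[2]=.030; S=S+0.001*ang(30)
lc=R0.T@(S-p0); lc[0]=0; print("lc2",lc.round(4)); np.save("lc2.npy",lc)
Td=tilt(-60,60)
# final light centre on balls .0285
pd=np.r_[M0,.0285]-Td@lc; print("final",pd,ik(pd,Td).round(2),clear(pd,Td,ik(pd,Td),(3,)))
B=(np.array([.40,-.205,.16]),R0); C=(pd+[0,0,.08],Td)
print("lift",(R0.T@(B[0]-p0)).round(4)); cur=B
d,w=rel(C[0],C[1],*cur)
for k in np.linspace(0,1,9):
    Tk=cur[1]@R.from_rotvec(w*k).as_matrix(); pk=cur[0]+k*(C[0]-cur[0]); j=ik(pk,Tk); print(j.round(2),clear(pk,Tk,j).round(3),pk.round(3))
```

```text
0.05962309234127807 [-3.5  -0.87  7.58] [ 0.40234201 -0.20514862  0.01410229] 13.875
lc2 [ 0.      0.003  -0.0201]
final [ 0.54070673 -0.20946355  0.01585925] [-0.07  1.05  1.3  -0.52  1.73  1.15] 0.011332975302702388
lift [-0.0007 -0.0715 -0.1272]
rel x,y,z [ 0.0744 -0.0709  0.1156] w [-1.5728 -0.0054  0.0025] ang 90.1
[-0.86  0.15  2.23  0.75  0.81 -0.37] 0.163 [ 0.4   -0.205  0.16 ]
[-0.68  0.16  2.16  0.46  0.75  0.04] 0.158 [ 0.418 -0.206  0.152]
[-0.52  0.21  2.07  0.16  0.8   0.41] 0.152 [ 0.435 -0.206  0.144]
[-0.39  0.3   1.96 -0.07  0.92  0.69] 0.145 [ 0.453 -0.207  0.136]
[-0.29  0.41  1.85 -0.22  1.08  0.88] 0.135 [ 0.47  -0.207  0.128]
[-0.21  0.53  1.72 -0.32  1.25  0.99] 0.124 [ 0.488 -0.208  0.12 ]
[-0.15  0.66  1.59 -0.39  1.44  1.06] 0.112 [ 0.506 -0.208  0.112]
[-0.1   0.8   1.46 -0.46  1.62  1.1 ] 0.102 [ 0.523 -0.209  0.104]
[-0.07  0.94  1.32 -0.52  1.8   1.11] 0.091 [ 0.541 -0.209  0.096]
```

Call:
play_rows:
  steps:
    - {"x": 0,"y": -0.015,"z": -0.026,"wx": 0,"wy": 0,"wz": 0,"grip": 40}
    - {"x": 0,"y": -0.04,"z": -0.07,"wx": 0,"wy": 0,"wz": 0,"grip": 40}
    - {"x": 0,"y": -0.0715,"z": -0.127,"wx": 0,"wy": 0,"wz": 0,"grip": 40}
    - {"x": 0,"y": -0.0715,"z": -0.127,"wx": 0,"wy": 0,"wz": 0,"grip": 40}

```text
time_s: 14.38
eef_pos: [0.4019, -0.2073, 0.1635]
tool_rot: [0.838, -0.48, 0.135, -0.223]
ft_force: [1.0, -0.7, -1.4]
grip_width: 0.0594
```

Run:
```python
from plan import *
s=status.state(); print(s['grip_width'],s['ft_force'].round(2),s['eef_pos'],s['time_s'])
lc=np.load("lc2.npy"); Td=tilt(-60,60); pd=np.r_[M0,.0285]-Td@lc
d,w=rel(pd+[0,0,.08],Td)
for k in np.arange(1,11)/10: print((d*k).round(3),(w*k).round(3))
im=get_image("wrist"); cv2.imwrite("pics/w8.png",im[:,:,::-1])
```

```text
0.05938941324707588 [ 0.97 -0.7  -1.42] [ 0.40188008 -0.20732687  0.16345985] 14.375
rel x,y,z [ 0.0709 -0.0684  0.1189] w [-1.5735e+00 -1.4000e-02  4.0000e-04] ang 90.2
[ 0.007 -0.007  0.012] [-0.157 -0.001  0.   ]
[ 0.014 -0.014  0.024] [-0.315 -0.003  0.   ]
[ 0.021 -0.021  0.036] [-0.472 -0.004  0.   ]
[ 0.028 -0.027  0.048] [-0.629 -0.006  0.   ]
[ 0.035 -0.034  0.059] [-0.787 -0.007  0.   ]
[ 0.043 -0.041  0.071] [-0.944 -0.008  0.   ]
[ 0.05  -0.048  0.083] [-1.101 -0.01   0.   ]
[ 0.057 -0.055  0.095] [-1.259 -0.011  0.   ]
[ 0.064 -0.062  0.107] [-1.416 -0.013  0.   ]
[ 0.071 -0.068  0.119] [-1.573 -0.014  0.   ]
```

View pics/w8.png

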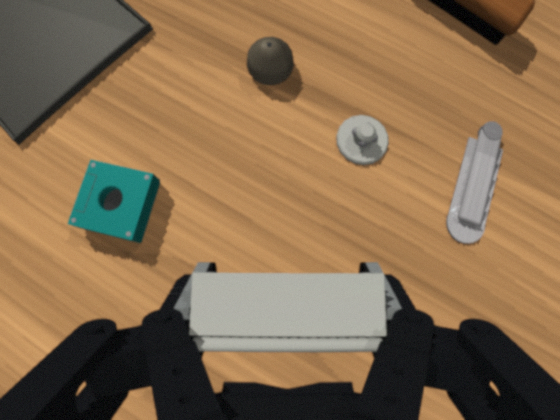

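Call:
play_rows:
  steps:
    - {"x": 0.007,"y": -0.007,"z": 0.012,"wx": -0.157,"wy": -0.001,"wz": 0,"grip": 40}
    - {"x": 0.014,"y": -0.014,"z": 0.024,"wx": -0.315,"wy": -0.003,"wz": 0,"grip": 40}
    - {"x": 0.021,"y": -0.021,"z": 0.036,"wx": -0.472,"wy": -0.004,"wz": 0,"grip": 40}
    - {"x": 0.028,"y": -0.027,"z": 0.048,"wx": -0.629,"wy": -0.006,"wz": 0,"grip": 40}
    - {"x": 0.035,"y": -0.034,"z": 0.059,"wx": -0.787,"wy": -0.007,"wz": 0,"grip": 40}
    - {"x": 0.043,"y": -0.041,"z": 0.071,"wx": -0.944,"wy": -0.008,"wz": 0,"grip": 40}
    - {"x": 0.05,"y": -0.048,"z": 0.083,"wx": -1.101,"wy": -0.01,"wz": 0,"grip": 40}
    - {"x": 0.057,"y": -0.055,"z": 0.095,"wx": -1.259,"wy": -0.011,"wz": 0,"grip": 40}
    - {"x": 0.064,"y": -0.062,"z": 0.107,"wx": -1.416,"wy": -0.013,"wz": 0,"grip": 40}
    - {"x": 0.071,"y": -0.068,"z": 0.119,"wx": -1.573,"wy": -0.014,"wz": 0,"grip": 40}
    - {"x": 0.071,"y": -0.068,"z": 0.119,"wx": -1.573,"wy": -0.014,"wz": 0,"grip": 40}
    - {"x": 0.071,"y": -0.068,"z": 0.119,"wx": -1.573,"wy": -0.014,"wz": 0,"grip": 40}
    - {"x": 0.071,"y": -0.068,"z": 0.119,"wx": -1.573,"wy": -0.014,"wz": 0,"grip": 40}

```text
time_s: 16.05
eef_pos: [0.5385, -0.2075, 0.0919]
tool_rot: [0.751, -0.431, -0.253, 0.431]
ft_force: [0.1, 0.3, -0.8]
grip_width: 0.0598
```

Run:
```python
from boxdraw import *
s=status.state(); print(s['grip_width'],s['ft_force'].round(2),s['moment'].round(3),s['eef_pos'],s['time_s'])
p0=s['eef_pos'];R0=R.from_quat(s['tool_rot']).as_matrix()
lc=np.load("lc2.npy"); Td=tilt(-60,60); pd=np.r_[M0,.0285]-Td@lc
rel(pd+[0,0,.08],Td); rel(pd+[0,0,.013],Td)
C=p0+R0@lc; A=np.c_[ang(-60),ang(30),[0,0,1]]; A=R0@Td.T@A
out=[]
for n in ("top","scene"):
    P_=camera_params(n); im=get_image(n); a=drawbox(n,im,C,A,P_)
    u,v=proj(n,[C],P_)[0].round().astype(int); out.append(cv2.resize(a[max(0,v-45):v+75,max(0,u-50):u+50][:110],None,fx=4,fy=4,interpolation=cv2.INTER_CUBIC)[:440,:400])
h=min(o.shape[0] for o in out); cv2.imwrite("pics/b9.png",np.hstack([o[:h] for o in out]))
```

```text
0.059752486138188406 [ 0.15  0.32 -0.75] [ 0.252 -0.473 -0.016] [ 0.53853228 -0.20753934  0.09190688] 16.05
rel x,y,z [ 0.0027  0.003  -0.0028] w [-0.0019  0.004   0.0072] ang 0.5
rel x,y,z [ 0.0033 -0.055   0.0308] w [-0.0019  0.004   0.0072] ang 0.5
```

View pics/b9.png

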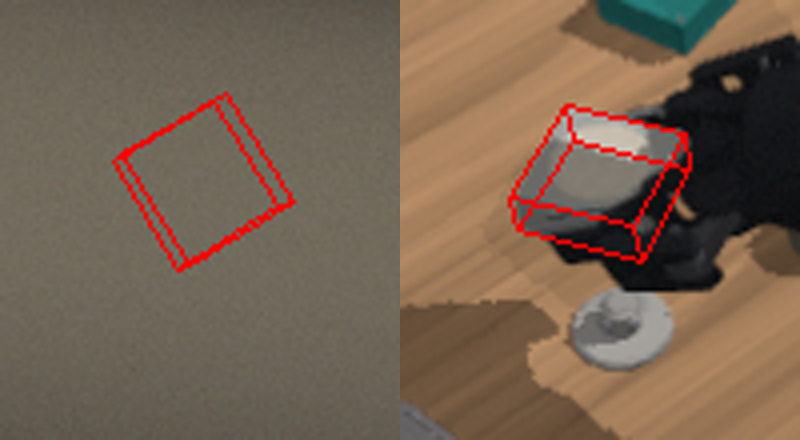

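The lit face looks up and the light matches its predicted box over the mount in the scene view. The arm blocks the top view. Lowering to just above the stud.

Call:
play_rows:
  steps:
    - {"x": 0.001,"y": -0.02,"z": 0.011,"wx": -0.001,"wy": 0.002,"wz": 0.003,"grip": 40}
    - {"x": 0.003,"y": -0.04,"z": 0.022,"wx": -0.002,"wy": 0.004,"wz": 0.007,"grip": 40}
    - {"x": 0.003,"y": -0.055,"z": 0.031,"wx": -0.002,"wy": 0.004,"wz": 0.007,"grip": 40}
    - {"x": 0.003,"y": -0.055,"z": 0.031,"wx": -0.002,"wy": 0.004,"wz": 0.007,"grip": 40}
    - {"x": 0.003,"y": -0.055,"z": 0.031,"wx": -0.002,"wy": 0.004,"wz": 0.007,"grip": 40}
    - {"x": 0.003,"y": -0.055,"z": 0.031,"wx": -0.002,"wy": 0.004,"wz": 0.007,"grip": 40}

```text
time_s: 16.9
eef_pos: [0.5409, -0.209, 0.028]
tool_rot: [0.75, -0.432, -0.25, 0.434]
ft_force: [0.4, -0.1, -1.3]
grip_width: 0.0592
```

```bash
cat > chk.py <<'E'
from boxdraw import *
import sys
s=status.state(); print(s['grip_width'],s['ft_force'].round(2),s['eef_pos'],s['time_s'])
p0=s['eef_pos'];R0=R.from_quat(s['tool_rot']).as_matrix()
lc=np.load("lc2.npy"); Td=tilt(-60,60); pd=np.r_[M0,.0285]-Td@lc
C=p0+R0@lc; print("light centre",C.round(4),"err to mount",(C[:2]-M0).round(4),"above loose",round(C[2]-.0285,4),"tilt of light z",(R0@Td.T@np.array([0,0,1])).round(4))
for dz in (.013,.004,0): rel(pd+[0,0,dz],Td)
A=R0@Td.T@np.c_[ang(-60),ang(30),[0,0,1]]
n="scene"; P_=camera_params(n); im=get_image(n); a=drawbox(n,im,C,A,P_); u,v=proj(n,[C],P_)[0].round().astype(int)
f=lambda q:cv2.resize(q[v-35:v+40,u-45:u+45],None,fx=8,fy=8,interpolation=cv2.INTER_CUBIC)
cv2.imwrite(sys.argv[1],f(a))
E
python3 chk.py pics/b10.png
```

```text
0.05916374188979535 [ 0.4  -0.06 -1.32] [ 0.54087365 -0.20896097  0.0280464 ] 16.9
light centre [ 0.5547 -0.201   0.0407] err to mount [0.0002 0.0005] above loose 0.0122 tilt of light z [0.0018 0.0011 1.    ]
rel x,y,z [ 0.0004  0.0009 -0.0001] w [ 0.0022 -0.0008  0.0004] ang 0.1
rel x,y,z [ 0.0004 -0.0069  0.0044] w [ 0.0022 -0.0008  0.0004] ang 0.1
rel x,y,z [ 0.0004 -0.0104  0.0064] w [ 0.0022 -0.0008  0.0004] ang 0.1
```

View pics/b10.png

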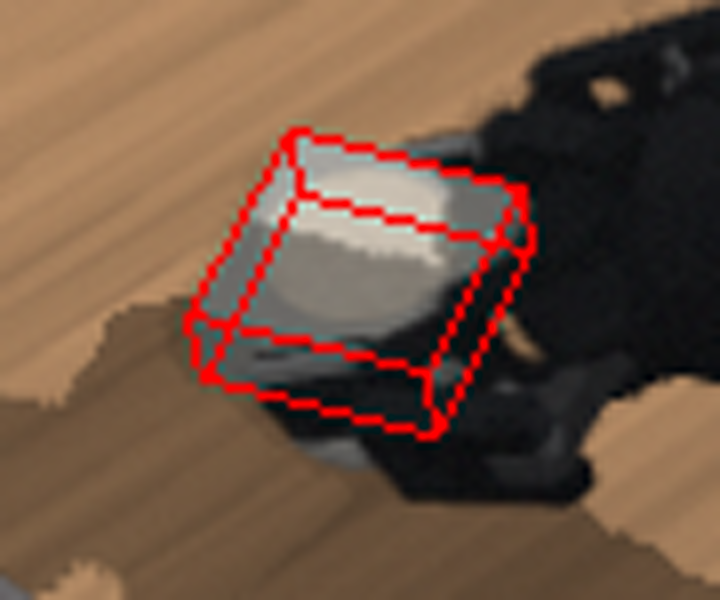

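The estimated light centre is within 0.6 mm of the mount and level. Lowering onto the balls.

Call:
play_rows:
  steps:
    - {"x": 0.0003,"y": -0.003,"z": 0.002,"wx": 0.001,"wy": -0.001,"wz": 0,"grip": 40}
    - {"x": 0.0004,"y": -0.006,"z": 0.004,"wx": 0.002,"wy": -0.001,"wz": 0,"grip": 40}
    - {"x": 0.0004,"y": -0.0085,"z": 0.0053,"wx": 0.002,"wy": -0.001,"wz": 0,"grip": 40}
    - {"x": 0.0004,"y": -0.0104,"z": 0.0064,"wx": 0.002,"wy": -0.001,"wz": 0,"grip": 40}
    - {"x": 0.0004,"y": -0.0104,"z": 0.0064,"wx": 0.002,"wy": -0.001,"wz": 0,"grip": 40}
    - {"x": 0.0004,"y": -0.0104,"z": 0.0064,"wx": 0.002,"wy": -0.001,"wz": 0,"grip": 40}

```text
time_s: 17.7
eef_pos: [0.5405, -0.2098, 0.0155]
tool_rot: [0.75, -0.433, -0.25, 0.433]
ft_force: [0.8, -4.0, 1.9]
grip_width: 0.0595
```

```bash
python3 chk.py pics/b11.png
```

```text
0.05951028485125919 [ 0.82 -3.97  1.92] [ 0.54050527 -0.2098162   0.0154537 ] 17.7
light centre [ 0.5543 -0.2018  0.0281] err to mount [-0.0002 -0.0003] above loose -0.0004 tilt of light z [0.001 0.    1.   ]
rel x,y,z [-0.0002  0.0114 -0.007 ] w [0.0009 0.0001 0.0005] ang 0.1
rel x,y,z [-0.0002  0.0036 -0.0025] w [0.0009 0.0001 0.0005] ang 0.1
rel x,y,z [-0.0002  0.0002 -0.0005] w [0.0009 0.0001 0.0005] ang 0.1
```

View pics/b11.png

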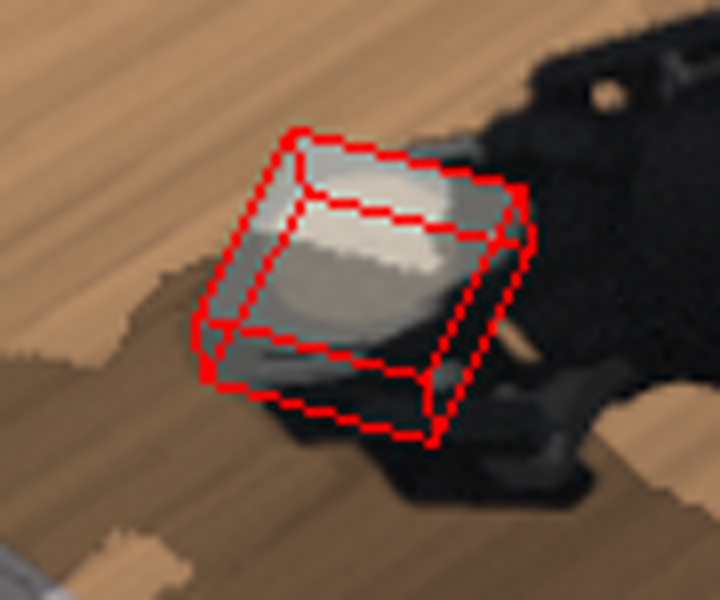

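About 3 N upward and 4 N sideways: the lip is over the stud and resting on the balls. Releasing.

Call:
play_rows:
  steps:
    - {"x": 0,"y": 0,"z": 0,"wx": 0,"wy": 0,"wz": 0,"grip": 75}
    - {"x": 0,"y": 0,"z": 0,"wx": 0,"wy": 0,"wz": 0,"grip": 85}
    - {"x": 0,"y": 0,"z": 0,"wx": 0,"wy": 0,"wz": 0,"grip": 100}
    - {"x": 0,"y": 0,"z": 0,"wx": 0,"wy": 0,"wz": 0,"grip": 100}
    - {"x": 0,"y": 0,"z": 0,"wx": 0,"wy": 0,"wz": 0,"grip": 100}

```text
time_s: 18.38
eef_pos: [0.5403, -0.2094, 0.0152]
tool_rot: [0.75, -0.433, -0.251, 0.433]
ft_force: [-0.0, 0.4, 0.1]
grip_width: 0.0854
```

```bash
python3 chk.py pics/b12.png
python3 - <<'E'
from plan import *
im=get_image("wrist"); cv2.imwrite("pics/w12.png",im[:,:,::-1])
E
```

```text
0.08536357073658324 [-0.04  0.42  0.13] [ 0.54027594 -0.20939594  0.01521757] 18.375
light centre [ 0.5541 -0.2014  0.0278] err to mount [-0.0004  0.0001] above loose -0.0007 tilt of light z [ 1.4e-03 -6.0e-04  1.0e+00]
rel x,y,z [ 0.0003  0.0117 -0.0071] w [0.0009 0.0007 0.001 ] ang 0.1
rel x,y,z [ 0.0003  0.0039 -0.0026] w [0.0009 0.0007 0.001 ] ang 0.1
rel x,y,z [ 0.0003  0.0004 -0.0006] w [0.0009 0.0007 0.001 ] ang 0.1
```

View pics/b12.png

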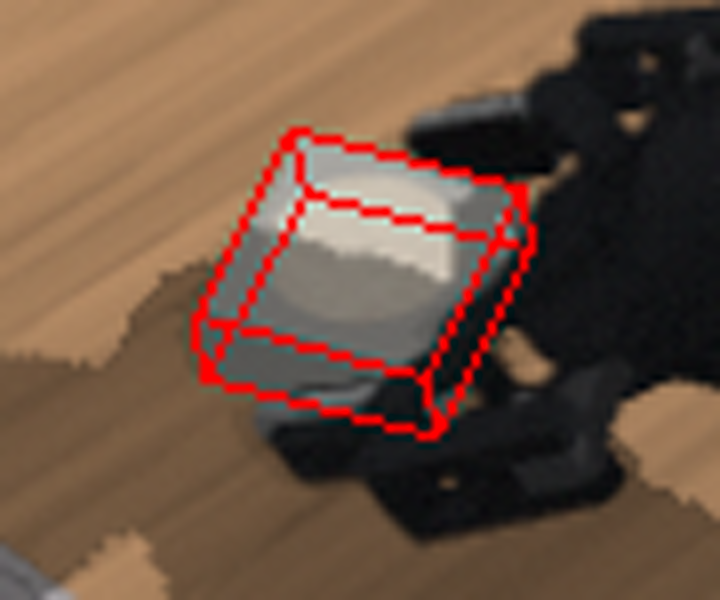

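View pics/w12.png

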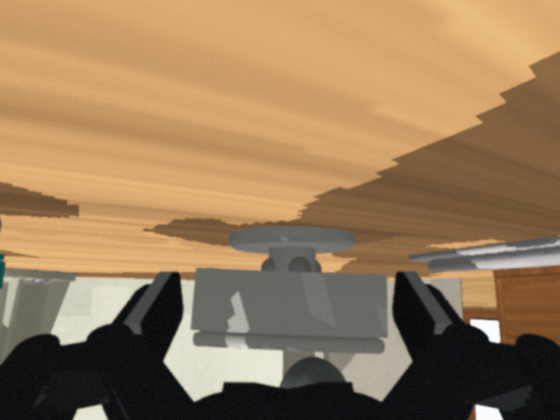

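The light rests level on the steel balls over the stud (wrist view, mount at (292,245), light at (290,305)). Retreating, then going above with shut fingers to press.

Call:
play_rows:
  steps:
    - {"x": 0,"y": 0,"z": -0.02,"wx": 0,"wy": 0,"wz": 0,"grip": 100}
    - {"x": 0,"y": 0,"z": -0.06,"wx": 0,"wy": 0,"wz": 0,"grip": 100}
    - {"x": 0,"y": 0.01,"z": -0.09,"wx": 0,"wy": 0,"wz": 0,"grip": 100}
    - {"x": 0,"y": 0.05,"z": -0.11,"wx": 0,"wy": 0,"wz": 0,"grip": 50}
    - {"x": 0,"y": 0.1,"z": -0.13,"wx": 0,"wy": 0,"wz": 0,"grip": 0}
    - {"x": 0,"y": 0.1,"z": -0.13,"wx": 0,"wy": 0,"wz": 0,"grip": 0}

```text
time_s: 19.23
eef_pos: [0.5962, -0.1786, 0.1712]
tool_rot: [0.75, -0.434, -0.248, 0.432]
ft_force: [0.3, 0.7, -0.2]
grip_width: 0.0323
```

Run:
```python
from boxdraw import *
s=status.state(); print(s['time_s'],s['eef_pos'])
p0=s['eef_pos'];R0=R.from_quat(s['tool_rot']).as_matrix()
T=tilt(-60,0); q=np.r_[M0,.10]; d,w=rel(q,T)
for k in np.linspace(0,1,6):
    Tk=R0@R.from_rotvec(w*k).as_matrix(); pk=p0+k*(q-p0); j=ik(pk,Tk); print(j.round(2),clear(pk,Tk,j,(3,)).round(3))
print((d/6).round(4),(w/6).round(4))
```

```text
19.225 [ 0.59623737 -0.17857432  0.17118391]
rel x,y,z [-0.0012 -0.0375  0.077 ] w [ 1.0428 -0.0027 -0.0021] ang 59.7
[-0.03  0.92  1.16 -0.52  1.97  1.05] 0.138
[-0.07  0.81  1.28 -0.44  1.77  1.06] 0.138
[-0.11  0.7   1.41 -0.36  1.55  1.04] 0.142
[-0.17  0.6   1.55 -0.27  1.33  0.99] 0.133
[-0.25  0.52  1.68 -0.16  1.1   0.88] 0.122
[-0.35  0.45  1.81 -0.    0.87  0.7 ] 0.11
[-0.0002 -0.0063  0.0128] [ 0.1738 -0.0005 -0.0003]
```

Call:
play_rows:
  steps:
    - {"x": 0,"y": -0.006,"z": 0.013,"wx": 0.174,"wy": 0,"wz": 0,"grip": 0}
    - {"x": 0,"y": -0.012,"z": 0.026,"wx": 0.348,"wy": 0,"wz": 0,"grip": 0}
    - {"x": 0,"y": -0.019,"z": 0.039,"wx": 0.521,"wy": -0.001,"wz": -0.001,"grip": 0}
    - {"x": -0.001,"y": -0.025,"z": 0.051,"wx": 0.695,"wy": -0.002,"wz": -0.001,"grip": 0}
    - {"x": -0.001,"y": -0.031,"z": 0.064,"wx": 0.869,"wy": -0.003,"wz": -0.002,"grip": 0}
    - {"x": -0.001,"y": -0.0375,"z": 0.077,"wx": 1.043,"wy": -0.003,"wz": -0.002,"grip": 0}
    - {"x": -0.001,"y": -0.0375,"z": 0.077,"wx": 1.043,"wy": -0.003,"wz": -0.002,"grip": 0}
    - {"x": -0.001,"y": -0.0375,"z": 0.077,"wx": 1.043,"wy": -0.003,"wz": -0.002,"grip": 0}

```text
time_s: 20.23
eef_pos: [0.5529, -0.2015, 0.0958]
tool_rot: [0.866, -0.5, -0.004, 0.002]
ft_force: [0.2, -0.6, 0.6]
grip_width: -0.0
```

Run:
```python
from boxdraw import *
s=status.state(); print(s['time_s'],s['eef_pos'],s['grip_width'],s['ft_force'].round(2))
T=tilt(-60,0); rel(np.r_[M0,.05],T)
C=np.r_[M0,.0285]; A=np.c_[ang(-60),ang(30),[0,0,1]]
P_=camera_params("wrist"); im=get_image("wrist"); cv2.imwrite("pics/w14.png",drawbox("wrist",im,C,A,P_))
im=get_image("scene"); a=drawbox("scene",im,C,A,camera_params("scene")); cv2.imwrite("pics/s14.png",cv2.resize(a[230:320,150:270],None,fx=6,fy=6,interpolation=cv2.INTER_CUBIC))
```

```text
20.225 [ 0.55287359 -0.20151783  0.09583776] -1.5113385486763176e-05 [ 0.19 -0.58  0.62]
rel x,y,z [ 0.001  -0.0017  0.0458] w [ 0.0065  0.0047 -0.0005] ang 0.5
```

View pics/w14.png

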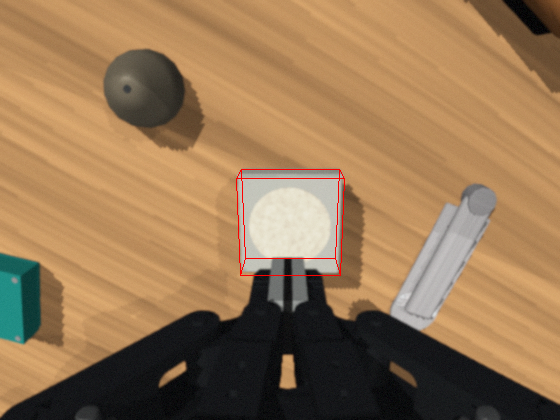

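View pics/s14.png

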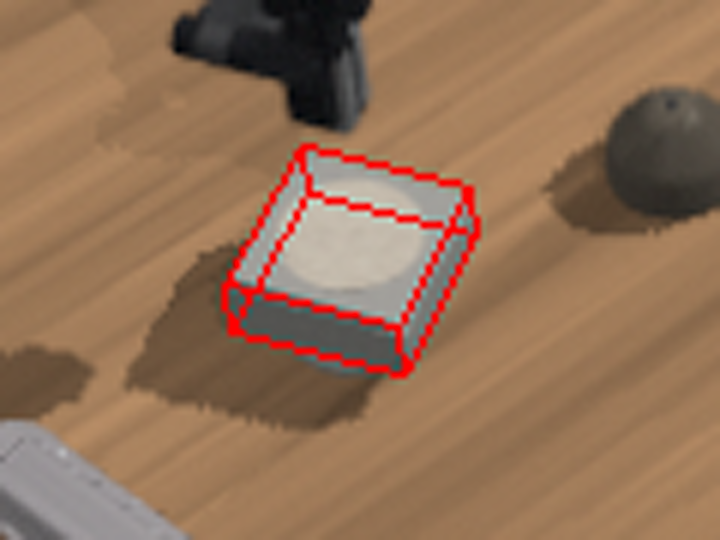

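The light is seated loosely and centred exactly as predicted in both views. Lowering the shut fingers to the lit face.

Call:
play_rows:
  steps:
    - {"x": 0.001,"y": -0.002,"z": 0.025,"wx": 0.006,"wy": 0.005,"wz": 0,"grip": 0}
    - {"x": 0.001,"y": -0.002,"z": 0.045,"wx": 0.006,"wy": 0.005,"wz": 0,"grip": 0}
    - {"x": 0.001,"y": -0.002,"z": 0.052,"wx": 0.006,"wy": 0.005,"wz": 0,"grip": 0}
    - {"x": 0.001,"y": -0.002,"z": 0.052,"wx": 0.006,"wy": 0.005,"wz": 0,"grip": 0}
    - {"x": 0.001,"y": -0.002,"z": 0.052,"wx": 0.006,"wy": 0.005,"wz": 0,"grip": 0}

```text
time_s: 20.95
eef_pos: [0.5553, -0.2011, 0.0445]
tool_rot: [0.866, -0.5, 0.001, -0.0]
ft_force: [0.2, 0.0, 0.6]
grip_width: 0.0001
```

Run:
```python
from plan import *
s=status.state(); print(s['time_s'],s['eef_pos'],s['ft_force'].round(2)); rel(np.r_[M0,.0405],tilt(-60,0))
```

```text
20.95 [ 0.55527775 -0.20110679  0.04451254] [0.21 0.05 0.55]
rel x,y,z [-0.0001  0.0009  0.004 ] w [-0.0014 -0.0013  0.0006] ang 0.1
```

Call:
play_rows:
  steps:
    - {"x": 0,"y": 0.001,"z": 0.003,"wx": -0.001,"wy": -0.001,"wz": 0,"grip": 0}
    - {"x": 0,"y": 0.001,"z": 0.005,"wx": -0.001,"wy": -0.001,"wz": 0,"grip": 0}
    - {"x": 0,"y": 0.001,"z": 0.006,"wx": -0.001,"wy": -0.001,"wz": 0,"grip": 0}
    - {"x": 0,"y": 0.001,"z": 0.007,"wx": -0.001,"wy": -0.001,"wz": 0,"grip": 0}

```text
time_s: 21.45
eef_pos: [0.5546, -0.2023, 0.0381]
tool_rot: [0.866, -0.5, 0.001, -0.0]
ft_force: [-0.6, -0.5, 10.2]
grip_width: 0.0
```

Call:
play_rows:
  steps:
    - {"x": 0,"y": -0.0005,"z": 0.0015,"wx": 0,"wy": 0,"wz": 0,"grip": 0}
    - {"x": 0,"y": -0.0005,"z": 0.003,"wx": 0,"wy": 0,"wz": 0,"grip": 0}
    - {"x": 0,"y": -0.0005,"z": 0.0045,"wx": 0,"wy": 0,"wz": 0,"grip": 0}
    - {"x": 0,"y": -0.0005,"z": 0.006,"wx": 0,"wy": 0,"wz": 0,"grip": 0}
    - {"x": 0,"y": -0.0005,"z": 0.0075,"wx": 0,"wy": 0,"wz": 0,"grip": 0}

```text
time_s: 22.08
eef_pos: [0.5539, -0.2013, 0.0291]
tool_rot: [0.866, -0.5, -0.0, -0.0]
ft_force: [-0.2, 0.3, 4.9]
grip_width: 0.0001
```

Run:
```python
from plan import *
s=status.state(); print(s['time_s'],s['eef_pos'],s['ft_force'].round(2)); rel(np.r_[M0,.029],tilt(-60,0))
```

```text
22.075 [ 0.55390534 -0.20128279  0.02909309] [-0.21  0.29  4.94]
rel x,y,z [ 0.0005 -0.0004  0.0001] w [0.0003 0.0008 0.0002] ang 0.1
```

It clicked and went home: the fingertips are at z = 0.029. Now building up the holding push.

Call:
play_rows:
  steps:
    - {"x": 0,"y": 0,"z": 0.001,"wx": 0,"wy": 0,"wz": 0,"grip": 0}
    - {"x": 0,"y": 0,"z": 0.0015,"wx": 0,"wy": 0,"wz": 0,"grip": 0}
    - {"x": 0,"y": 0,"z": 0.0015,"wx": 0,"wy": 0,"wz": 0,"grip": 0}

```text
time_s: 22.45
eef_pos: [0.5542, -0.2014, 0.029]
tool_rot: [0.866, -0.5, -0.0, -0.0]
ft_force: [-4.5, 1.6, 14.8]
grip_width: -0.0003
```

Call:
play_rows:
  steps:
    - {"x": 0,"y": 0,"z": 0.001,"wx": 0,"wy": 0,"wz": 0,"grip": 0}
    - {"x": 0,"y": 0,"z": 0.0018,"wx": 0,"wy": 0,"wz": 0,"grip": 0}
    - {"x": 0,"y": 0,"z": 0.0018,"wx": 0,"wy": 0,"wz": 0,"grip": 0}
    - {"x": 0,"y": 0,"z": 0.0018,"wx": 0,"wy": 0,"wz": 0,"grip": 0}

```text
time_s: 22.95
eef_pos: [0.5546, -0.2016, 0.0289]
tool_rot: [0.866, -0.5, 0.0, -0.0]
ft_force: [-9.5, 2.7, 33.5]
grip_width: -0.0001
```

Run:
```python
from boxdraw import *
s=status.state(); print(s['time_s'],s['eef_pos'],s['ft_force'].round(2))
C=np.r_[M0,.017]; A=np.c_[ang(-60),ang(30),[0,0,1]]
P_=camera_params("wrist"); im=get_image("wrist"); cv2.imwrite("pics/w18.png",drawbox("wrist",im,C,A,P_))
im=get_image("scene"); a=im[:,:,::-1]; b=drawbox("scene",im,C,A,camera_params("scene"))
cv2.imwrite("pics/s18.png",np.hstack([cv2.resize(q[235:315,165:250],None,fx=4.6,fy=4.6,interpolation=cv2.INTER_CUBIC) for q in (a,b)])); cv2.imwrite("pics/s18f.png",a)
s=status.state(); print(s['time_s'],s['eef_pos'],s['ft_force'].round(2))
```

```text
22.95 [ 0.55464886 -0.20156225  0.02894176] [-9.52  2.74 33.52]
23.05 [ 0.55461454 -0.20156197  0.02892632] [-9.2   4.32 34.73]
```

View pics/w18.png

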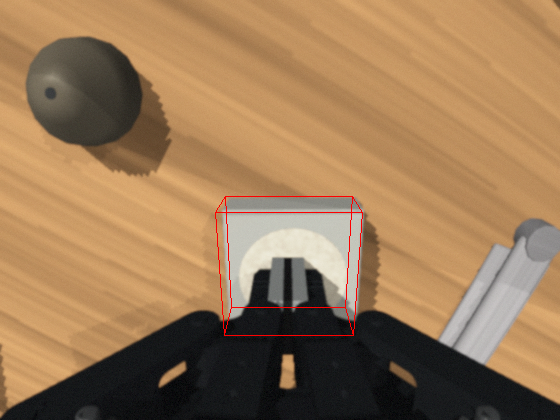

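View pics/s18.png

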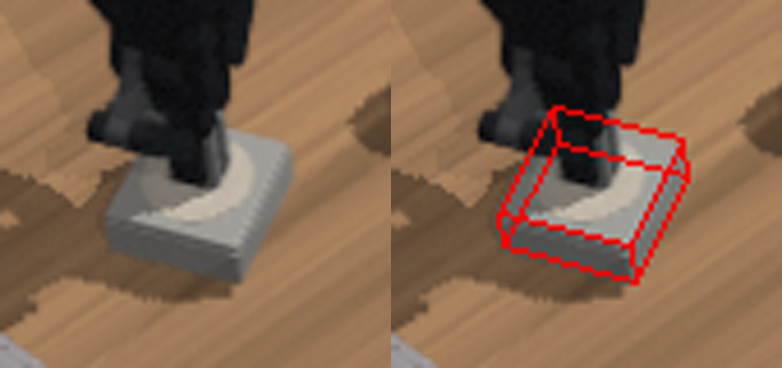

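View pics/s18f.png

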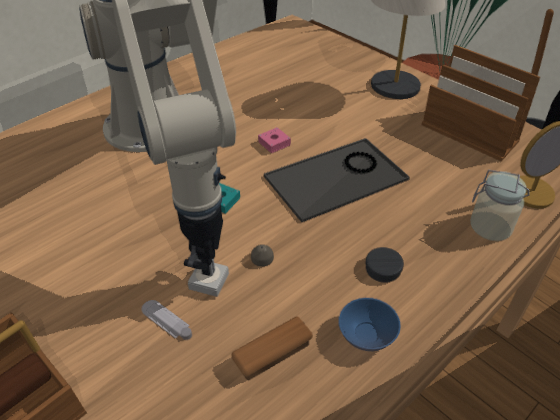

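The light is home: it matches the box with its face at 29 mm. The push is 34.7 N and creeping up, so I'm easing it a little for margin below 40 N.

Call:
play_rows:
  steps:
    - {"x": 0,"y": 0,"z": -0.0008,"wx": 0,"wy": 0,"wz": 0,"grip": 0}
    - {"x": 0,"y": 0,"z": -0.0008,"wx": 0,"wy": 0,"wz": 0,"grip": 0}
    - {"x": 0,"y": 0,"z": -0.0008,"wx": 0,"wy": 0,"wz": 0,"grip": 0}
    - {"x": 0,"y": 0,"z": -0.0008,"wx": 0,"wy": 0,"wz": 0,"grip": 0}

```text
time_s: 23.55
eef_pos: [0.5546, -0.2015, 0.029]
tool_rot: [0.866, -0.5, 0.0, -0.0]
ft_force: [-6.8, 2.3, 25.2]
grip_width: 0.0003
```

Run:
```python
from rig import status,get_image
for i in range(5):
    s=status.state(); print(s['time_s'],s['eef_pos'],s['ft_force'].round(2)); get_image("top"); get_image("top")
```

```text
23.55 [ 0.55458906 -0.20151267  0.0289716 ] [-6.78  2.26 25.24]
23.65 [ 0.55455692 -0.20151541  0.02895704] [-6.18  1.9  25.14]
23.75 [ 0.55460412 -0.20154553  0.02898103] [-7.04  1.95 24.86]
23.85 [ 0.55458085 -0.20152276  0.02896232] [-6.61  2.1  24.77]
23.95 [ 0.55458386 -0.20153264  0.02899032] [-7.21  2.85 24.66]
```

Steady at about 25 N with the light home. Handing in.

```bash
python3 -c "
from rig import env,status
print(env.job_done()); s=status.state(); print(s['time_s'],s['ft_force'].round(1),s['eef_pos'].round(4))"
```

```text
the job is handed in; nothing more can be done
None
the job is handed in; nothing more can be done
```

The night light is fitted lit face up on the round mount, and I handed the job in at about 24 s with the arm still pushing it down. I turned it over in two quarter turns, standing it on its side on the shelf in between. Then I set its socket loosely over the stud and pressed it down with the shut fingers.

**Last checks before handing in:**
- **Seating:** the fingertips on the lit face were at z = 0.0290 m, the stated home height. The push was about 10 N on the way down and about 5 N when the face got there. In the scene and wrist pictures the light matches the outline of a seated one.
- **Holding push:** it stayed at about 25 N for 0.4 s. It had reached about 35 N while I was building it up, so I eased it to stay below 40 N. A sideways force of about 7 N remains.
- **Other things:** in the last scene picture the incense holder, shoehorn, bead loop, tin and brush look unmoved. I did not measure their positions.

**Checks that failed or are missing:**
- The arm blocked the top view of the mount while I placed the light, so I used the scene and wrist cameras there.
- The state could not be read after handing in, so I have no reading from the final second.

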